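Sort the loose sleeves out of the block heater

ROBOT

A 6-joint arm with a two-finger parallel gripper is mounted at the origin on the work surface. World frame = base frame: x ahead of the robot, y to its left, z up, the work surface at z = 0. Lengths are in mm, angles in rad, forces in N, time in s.
With the tool pointing down it reaches from about 275 to 825 mm from the base axis. Payload 4.9 kg.
Tool frame: the origin (TCP) lies on the centre line of the jaws, within the pads' length; the fingertips stand 8 mm ahead of it and the grasp point (between the pads) lies 11 mm behind it; z points along the fingers, y is the direction in which the jaws open and shut (so a half turn about z gives the same grasp; the last joint's range is limited). The gripper opens to 85 mm and grips with 20 to 120 N. Pads are 22 mm wide; open, the fingers measure 114 mm over their backs; the gripper's body (76 mm by 85 mm) begins 54 mm behind the grasp point. The pads swing forward as they close: fully open they stand 13 mm farther back than shut.
Start: joints at [-1.473, 0.326, -0.193, 1.052, 0, 1.437], TCP at [126.362, -535.305, 239.281] pointing down, gripper open.
Joint ranges: [-2.65, 2.65], [-0.97, 1.79], [-1.3, 1.35], [-1.93, 2.1], [-1.47, 1.37], [-3.14, 3.14]. Speed limits (rad/s): [2.57, 2.57, 3.14, 3.14, 3.14, 3.14].

INTERFACE

Orientations are given as a 3x3 rotation matrix whose columns are the frame's x, y, z axes.
In Python, from cell import arm gives the robot as it stands. The module is installed in compiled form; this text tells all that it offers.
- The arm moves only by the tool drive_tool, never from a script. Its arguments are lists of equal length, an entry for each row: "gripper": the closure, from 0 (fully open) to 1 (shut); "xyz": the shift along the tool's x, y, z in m, a list of three; "turn": the turn, a rotation vector about the tool's x, y, z in rad, a list of three. A call has 1 to 8 rows; each row is the pose to reach, as a shift and turn from the pose measured when the call began, along the tool's axes at that moment; what a row does not reach only later rows make up. A row lasts 1/10 s, in which the tool goes at most 50 mm and 8.59 degrees, less where a joint would pass 70% of its speed; a pose out of reach is approached as far as the arm can. A call with a gripper value outside its range is refused whole. The fingers move at their own pace and stop on an object; "grip_force" is the grip in N (left out, the last holds). Time passes only in rows, so rows that repeat a pose let the fingers close. It gives the time, the measured TCP pose, the force and the opening at its end, in the units of the state.
- arm.get_state(): the state, without advancing time (a new reading comes with each control period).
- arm.snapshot(name): name is "side" or "top" or "wrist"; returns (picture, depth): 384x512x3 uint8, blue, green, red; 384x512 float32, mm along the optical axis (not along the pixel's ray), 0 where there is no reading.
- arm.camera_model(name): a dict with "fx", "fy", "cx", "cy" (pixels), "position" and "rotation" of the camera in the world; the wrist camera has in their place "tool_from_camera" (4x4, takes a point from camera to tool coordinates, whose origin is the TCP and whose axes are the flange's). Camera axes: x right, y down, z forward; pixel columns grow to the right and rows downward; lengths in mm; the calibration is good to about 2 mm. A picture is of the moment at which its call begins: read the wrist's pose just before it. camera_model takes no time and is no camera call.
- arm.hand_in(): hands the job in, once; it reports no verdict.
The state is a dict: "t": time; "q": joint angles; "qvel": joint speeds; "joint_torque": joint torques, N m; "eef_pos": TCP position; "ee_rot": TCP orientation; "contact_force": force on the tool from outside, world axes, zero at the start; "torque": the same for the moment, N m; "gripper_width": opening from 0.0 (shut) to 1.0 (fully open).
Only numpy, scipy, OpenCV 4.12 (cv2) and the standard library are available. Lean on these libraries where they do the work, as an engineer would, in place of code of your own. Each camera call takes 0.05 s, during which the arm holds its last target. There are 200 camera calls.

TASK

Some of the four tube sleeves standing in the dry-block heater are undersized and rock in their bores, though all look alike from above. Wiggle them gently by the neck to feel which have side play, draw those out and stand them gently in the steel tray. Leave the snug ones seated, do not force them sideways, and do not disturb the other things on the bench.

Things in the scene. Friction and masses are not known exactly. Their poses are not given: they have to be found in the camera images.
- heater: Dry-block heater, cold, fixed: white casing 214 mm wide (y), 225 mm deep, deck 86 mm high, sloping control panel towards its -x. In it a dark metal block 122 x 132 mm, top 92 mm above the bench, with four upright bores 26 mm wide, 45 mm deep at x = +-32, y = +-32 mm, a sleeve in each. Origin: on the bench under the block's centre
- block_top (a point): Centre of the block's top face, which the sleeves' flanges lie on. A seated sleeve must not bear on it with over 20 N (a side push of some 9 N on a snug neck), which would score the bore; 2 N is plenty to feel the play, and a grip that closes off centre also pushes
- sleeve_a: One of four like aluminium sleeves. Neck 22 mm wide (z = 4 to 34 mm), flange 34 mm wide (z = 0 to 4), shank hidden in a bore (z = 0 to -42). Origin on the axis at the flange's underside, z up; flange lies on the block. About 65 g. Snug: shank 25.5 mm, neck gives under 1 mm side to side. Loose: shank 23 mm or less, gives 3 mm or more. Which are loose, and in which bores, must be felt
- sleeve_b: One of four like aluminium sleeves. Neck 22 mm wide (z = 4 to 34 mm), flange 34 mm wide (z = 0 to 4), shank hidden in a bore (z = 0 to -42). Origin on the axis at the flange's underside, z up; flange lies on the block. About 65 g. Snug: shank 25.5 mm, neck gives under 1 mm side to side. Loose: shank 23 mm or less, gives 3 mm or more. Which are loose, and in which bores, must be felt
- sleeve_c: One of four like aluminium sleeves. Neck 22 mm wide (z = 4 to 34 mm), flange 34 mm wide (z = 0 to 4), shank hidden in a bore (z = 0 to -42). Origin on the axis at the flange's underside, z up; flange lies on the block. About 65 g. Snug: shank 25.5 mm, neck gives under 1 mm side to side. Loose: shank 23 mm or less, gives 3 mm or more. Which are loose, and in which bores, must be felt
- sleeve_d: One of four like aluminium sleeves. Neck 22 mm wide (z = 4 to 34 mm), flange 34 mm wide (z = 0 to 4), shank hidden in a bore (z = 0 to -42). Origin on the axis at the flange's underside, z up; flange lies on the block. About 65 g. Snug: shank 25.5 mm, neck gives under 1 mm side to side. Loose: shank 23 mm or less, gives 3 mm or more. Which are loose, and in which bores, must be felt
- tray: Shallow empty steel tray, fixed, for the sleeves taken out: 150 (x) x 210 (y) mm, walls 3 mm thick, 22 mm high, floor 3 mm thick, rims 12 mm wide along its y ends. Origin: underside of the floor, centre. A sleeve stands in it on its flat foot, its origin then 45 mm above the tray's
- tube_rack: white foam rack 78 x 144 mm, 106 mm tall with its capped sample tubes; a bystander, leave it alone
- reagent_bottle: clear bottle 60 mm across, 130 mm tall, blue cap; a bystander, leave it alone
- tip_box: white pipette-tip box 82 x 118 mm, 62 mm tall; a bystander, leave it alone
- marker_pen: marker pen 128 mm long, 15 mm thick, lying; a bystander, leave it alone

How it is judged (in metres and radians):
On the way:
1. a loose sleeve, still seated, has been pushed aside in its bore by the fingers (0.8 mm or more) (((distance of loose_neck_1 from where it was at the start of the episode above 0.0008 m and z of loose_neck_1 in the frame of heater below 0.116 m and contact force between the fingers and loose_neck_1 above 0.3 N) or (distance of loose_neck_2 from where it was at the start of the episode above 0.0008 m and z of loose_neck_2 in the frame of heater below 0.116 m and contact force between the fingers and loose_neck_2 above 0.3 N))), for 0.02 s.
At the end, for the whole second after the job is handed in: Every loose sleeve stands in the tray inside its walls, upright within 0.15 rad, released and at rest; the snug ones are seated in their bores (flange within 3 mm of the block, within 5 mm of where they were) (x of loose_neck_1 in the frame of tray between -0.072 and 0.072 m and y of loose_neck_1 in the frame of tray between -0.102 and 0.102 m and z of each of loose_neck_1, loose_neck_2 in the frame of tray below 0.079 m and angle between each of loose_neck_1, loose_neck_2's own z axis and vertical below 0.15 rad and x of loose_neck_2 in the frame of tray between -0.072 and 0.072 m and y of loose_neck_2 in the frame of tray between -0.102 and 0.102 m and z of each of snug_neck_1, snug_neck_2 in the frame of heater below 0.114 m and distance of each of snug_neck_1, snug_neck_2 from where it was at the start of the episode below 0.005 m and linear speed of each of sleeve_a, sleeve_b, sleeve_c, sleeve_d below 0.02 m/s); the robot touches nothing.
It fails at once if a sleeve is forced against the heater with more than 20 N (contact force between any of sleeve_a, sleeve_b, sleeve_c, sleeve_d and heater above 20 N).
It fails at once if a snug sleeve is drawn out by more than 10 mm (z of any of snug_neck_1, snug_neck_2 in the frame of heater above 0.121 m).
It fails at once if a sleeve is let fall (over 0.5 m/s while the fingers do not touch it) ((linear speed of sleeve_a above 0.5 m/s and contact force between the fingers and sleeve_a below 0.05 N) or (linear speed of sleeve_b above 0.5 m/s and contact force between the fingers and sleeve_b below 0.05 N) or (linear speed of sleeve_c above 0.5 m/s and contact force between the fingers and sleeve_c below 0.05 N) or (linear speed of sleeve_d above 0.5 m/s and contact force between the fingers and sleeve_d below 0.05 N)).
It fails at once if a sleeve is pressed on the tray with more than 25 N (contact force between any of sleeve_a, sleeve_b, sleeve_c, sleeve_d and tray above 25 N).
It fails at once if a bystander is moved by more than 20 mm (distance of any of tube_rack, reagent_bottle, tip_box, marker_pen from where it was at the start of the episode above 0.02 m).
It also fails if it takes over 72 s, if anything falls off the work surface, if the arm or the gripper's body presses on something with over 40 N, if the wrist force passes 120 N, or if a joint passes its speed limit or range.

## Working session

There is one attempt and no reset: what is moved stays moved. The work goes in short steps, Python scripts to look and compute and a tool call to move; the robot and the scene stay as the last step left them, time stands still between calls to the robot, and variables do not carry over. Pictures are saved under pics/ and viewed, about 8 in all and at most 12, crops included, and the job is handed in when it is done.

Besides the shell and the picture viewer there is one more tool, called after ">>>" as name(argument=value, ...), one argument or row to a line, values as JSON. drive_tool: Moves the arm, as the interface text tells. Its arguments: {"type":"object","properties":{"gripper":{"type":"array"},"xyz":{"type":"array"},"turn":{"type":"array"},"grip_force":{"type":"number"}},"required":["gripper","xyz","turn"]}

```bash
mkdir -p pics; cat > h.py <<'E'
import numpy as np, cv2
from cell import arm
def cam(name):
    m=arm.camera_model(name)
    if name=="wrist":
        s=arm.get_state(); T=np.array(m["tool_from_camera"]); R=np.array(s["ee_rot"]).reshape(3,3)
        return m,R@T[:3,:3],R@T[:3,3]+np.array(s["eef_pos"])
    return m,np.array(m["rotation"]).reshape(3,3),np.array(m["position"])
def ray(c,u,v):
    m,R,p=c; return p,R@np.array([(u-m["cx"])/m["fx"],(v-m["cy"])/m["fy"],1])
def onplane(c,u,v,z):
    p,d=ray(c,u,v); return p+d*(z-p[2])/d[2]
def cloud(c,D):
    m,R,p=c; v,u=np.mgrid[:D.shape[0],:D.shape[1]]
    P=np.stack([(u-m["cx"])/m["fx"]*D,(v-m["cy"])/m["fy"]*D,D],-1)@R.T+p
    P[D<=0]=np.nan; return P
E
python3 - <<'E'
from h import *
s=arm.get_state(); print(s)
for n in("top","side"):
    c=cam(n); im,D=arm.snapshot(n); cv2.imwrite(f"pics/{n}0.png",im); np.savez(f"{n}0.npz",im=im,D=D,R=c[1],p=c[2]); print(n,c)
a=cv2.imread("pics/top0.png")
E
```

```text
{'t': 0.0, 'q': array([-1.47317146e+00,  3.26932471e-01, -1.93602908e-01,  1.05198898e+00,
       -2.08378136e-05,  1.43661947e+00]), 'qvel': array([-1.30032145e-03,  4.86277533e-05,  7.44672579e-04,  1.07511743e-03,
        8.07954170e-04, -5.24548268e-04]), 'joint_torque': array([ 1.09853136e-03, -4.43394434e+01,  2.62444371e+01,  1.53815694e-02,
        1.06502380e-04, -1.88511606e-06]), 'eef_pos': array([ 126.31332982, -534.70929725,  238.50081122]), 'ee_rot': array([[ 9.73254079e-01,  2.29731282e-01, -1.89170022e-04],
       [ 2.29731263e-01, -9.73252586e-01,  1.71777669e-03],
       [ 2.10516829e-04, -1.71529144e-03, -9.99998507e-01]]), 'contact_force': array([0.62278377, 0.37333791, 0.47681156]), 'torque': array([ 0.00205007,  0.01888747, -0.01236628]), 'gripper_width': 1.0001427604851902}
top ({'fx': 469.8371671816377, 'fy': 469.8371671816377, 'cx': 251.10159424798834, 'cy': 192.87239996670948, 'position': array([ 385.64192895,   53.35031715, 1806.13777169]), 'rotation': array([[ 0.03021032, -0.98923016,  0.14321671],
       [-0.99946467, -0.0316964 , -0.00810581],
       [ 0.01255797, -0.14289517, -0.98965816]])}, array([[ 0.03021032, -0.98923016,  0.14321671],
       [-0.99946467, -0.0316964 , -0.00810581],
       [ 0.01255797, -0.14289517, -0.98965816]]), array([ 385.64192895,   53.35031715, 1806.13777169]))
side ({'fx': 403.65052813637885, 'fy': 403.65052813637885, 'cx': 258.82677870905343, 'cy': 196.28467721073358, 'position': array([  9.50805669, 732.60819164, 783.15521922]), 'rotation': array([[-0.76012611, -0.38422662,  0.5240021 ],
       [-0.64961059,  0.46753702, -0.59951248],
       [-0.01464173, -0.79610241, -0.60498477]])}, array([[-0.76012611, -0.38422662,  0.5240021 ],
       [-0.64961059,  0.46753702, -0.59951248],
       [-0.01464173, -0.79610241, -0.60498477]]), array([  9.50805669, 732.60819164, 783.15521922]))
```

View pics/top0.png

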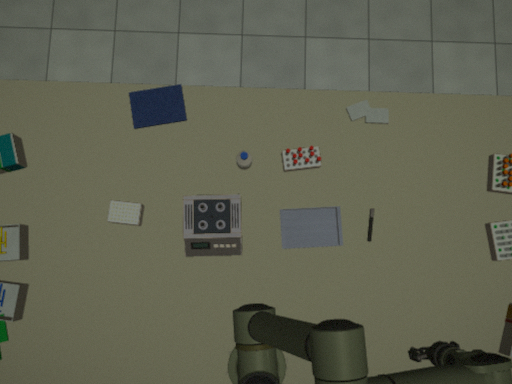

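View pics/side0.png

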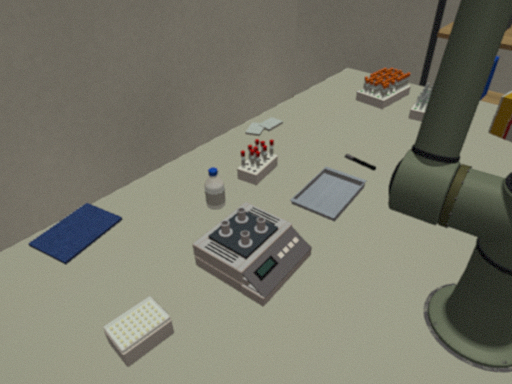

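The top view shows the heater at (212,215) with four bright sleeve rings, the tray at (311,228), the rack at (301,158), the bottle at (244,159) and the pen at (371,225). The side view agrees: the heater is at (250,245), with sleeve tops at (225,227), (241,214), (261,223) and (245,238), and the tray is at (330,192).

```bash
python3 - <<'E'
from h import *
np.set_printoptions(precision=1,suppress=True)
for n,pts in dict(top=[(202,207),(222,207),(201,225),(222,225),(212,216),(311,228),(282,209),(339,207),(283,248),(341,245),(371,225),(301,158),(244,159)],side=[(225,227),(241,214),(261,223),(245,238),(330,192)]).items():
    d=np.load(n+"0.npz"); c=cam(n); P=cloud(c,d["D"])
    for u,v in pts: print(n,u,v,P[v,u],onplane(c,u,v,126), onplane(c,u,v,3))
    Z=P[...,2]
    if n=="top":
        # heater outline & high points
        for nm,(x0,x1,y0,y1),zlo in (("necks",(185,240,198,232),112),("blk",(185,240,198,232),80)):
            sub=P[y0:y1,x0:x1] if 0 else P[198:258,180:245]
            m=(sub[...,2]>zlo).astype(np.uint8); k,l,st,ce=cv2.connectedComponentsWithStats(m)
            for i in range(1,k):
                if st[i,4]>6: q=sub[l==i]; print(nm,st[i,4],np.nanmedian(q,0),q.min(0),q.max(0))
m=arm.camera_model("wrist"); print(m)
d=np.load("top0.npz")["im"][185:265,170:350]; cv2.imwrite("pics/c.png",cv2.resize(d,None,fx=4,fy=4,interpolation=cv2.INTER_CUBIC))
E
```

```text
top 202 207 [575.1 217.2  96.6] [571.9 214.4 126. ] [585.5 226.2   3. ]
top 222 207 [574.4 142.7 123.7] [574.1 142.6 126. ] [587.9 149.1   3. ]
top 201 225 [509.6 218.3  92. ] [507.1 215.  126. ] [516.  226.9   3. ]
top 222 225 [509.7 140.3 122.2] [509.4 140.1 126. ] [518.5 146.4   3. ]
top 212 216 [543.7 179.6  92.3] [540.6 177.1 126. ] [551.9 186.2   3. ]
top 311 228 [ 517.9 -196.1   -0.8] [ 508.6 -178.6  126. ] [ 517.6 -195.6    3. ]
top 282 209 [585.6 -81.3  20.2] [573.7 -73.3 126. ] [587.5 -82.6   3. ]
top 339 207 [ 599.8 -299.    23.8] [ 587.5 -278.8  126. ] [ 602.3 -303.1    3. ]
top 283 248 [438.1 -89.8   0.2] [434.4 -79.8 126. ] [438.  -89.5   3. ]
top 341 245 [ 456.  -310.3    8. ] [ 451.4 -286.4  126. ] [ 456.2 -311.3    3. ]
top 371 225 [ 535.4 -423.7   15.1] [ 526.1 -394.1  126. ] [ 536.4 -426.9    3. ]
top 301 158 [ 780.7 -147.7   49.2] [ 763.4 -138.9  126. ] [ 791.1 -153.     3. ]
top 244 159 [754.3  69.3 119.3] [752.8  69.3 126. ] [779.7  70.4   3. ]
necks 18 [575.4 214.8 126.7] [564.5 203.3 113.6] [587.  225.6 135.1]
necks 16 [579.9 150.1 123.6] [569.9 139.6 114.6] [
[... 186 characters left out ...]
[453.8  71.3  80. ] [614.4 289.6 135.1]
side 225 227 [568.  223.1 118.8] [561.9 228.6 126. ] [665.3 134.3   3. ]
side 241 214 [571.3 160.8 118.9] [565.3 166.9 126. ] [669.4  61.    3. ]
side 261 223 [507.6 156.4 120.6] [503.5 161.1 126. ] [596.   54.1   3. ]
side 245 238 [503.1 221.1 119. ] [497.8 226.5 126. ] [589.2 131.7   3. ]
side 330 192 [ 524.5 -207.1    0.2] [441.7 -56.1 126. ] [ 522.6 -203.7    3. ]
{'fx': 275.60061470484646, 'fy': 275.60061470484646, 'cx': 261.9872945118193, 'cy': 188.52669420849682, 'tool_from_camera': array([[  -0. ,   -1. ,   -0.3,   70.1],
       [   1. ,   -0. ,   -0. ,   -0.4],
       [  -0. ,   -0.3,    1. , -134.3],
       [   0. ,    0. ,    0. ,    1. ]])}
```

View pics/c.png

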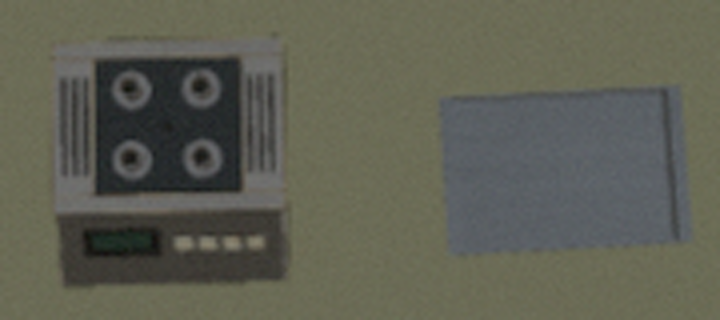

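The crop shows the sleeve rings clearly and the tray to the right. Both views put the sleeves at about (577,215), (577,151), (511,211) and (514,148), with tops near z=126. The heater yaw is about 3.5°. I'm moving the wrist camera over the heater.

>>> drive_tool(
  gripper=[0,0,0,0,0,0,0,0],
  xyz=[
    [0.03,-0.032,-0.01],
    [0.062,-0.065,-0.02],
    [0.093,-0.098,-0.02],
    [0.124,-0.13,-0.02],
    [0.155,-0.163,-0.02],
    [0.186,-0.195,-0.02],
    [0.217,-0.228,-0.02],
    [0.248,-0.26,-0.02],
  ],
  turn=[
    [0,0,0.05],
    [0,0,0.1],
    [0,0,0.17],
    [0,0,0.17],
    [0,0,0.17],
    [0,0,0.17],
    [0,0,0.17],
    [0,0,0.17],
  ],
)

```text
t: 0.9
eef_pos: [308.3, -222.9, 258.9]
ee_rot: [[0.998, 0.061, -0.0], [0.061, -0.998, 0.002], [0.0, -0.002, -1.0]]
contact_force: [0.9, -0.5, 0.1]
gripper_width: 1.0
```

>>> drive_tool(
  gripper=[0,0,0,0,0,0,0,0],
  xyz=[
    [0.025,-0.039,0],
    [0.05,-0.078,0],
    [0.075,-0.117,0],
    [0.1,-0.156,0],
    [0.125,-0.195,0],
    [0.15,-0.234,0],
    [0.175,-0.273,0],
    [0.2,-0.312,0],
  ],
  turn=[
    [0,0,0],
    [0,0,0],
    [0,0,0],
    [0,0,0],
    [0,0,0],
    [0,0,0],
    [0,0,0],
    [0,0,0],
  ],
)

```text
t: 1.7
eef_pos: [489.2, 102.7, 259.2]
ee_rot: [[0.998, 0.062, -0.0], [0.062, -0.998, 0.001], [-0.0, -0.001, -1.0]]
contact_force: [1.1, -0.4, 0.5]
gripper_width: 0.998
```

>>> drive_tool(
  gripper=[0,0,0.4,0.4,0.4],
  xyz=[
    [0.025,-0.039,0],
    [0.05,-0.07,0],
    [0.05,-0.07,0],
    [0.05,-0.07,0],
    [0.05,-0.07,0],
  ],
  turn=[
    [0,0,0],
    [0,0,0],
    [0,0,0],
    [0,0,0],
    [0,0,0],
  ],
  grip_force=20,
)

```text
t: 2.2
eef_pos: [537.4, 142.2, 258.9]
ee_rot: [[0.994, 0.112, -0.006], [0.112, -0.993, 0.027], [-0.003, -0.028, -1.0]]
contact_force: [-0.4, 0.8, 0.7]
gripper_width: 0.599
```

```bash
cat > look.py <<'E'
import sys
from h import *
np.set_printoptions(precision=2,suppress=True)
def look(tag):
    c=cam("wrist"); im,D=arm.snapshot("wrist"); cv2.imwrite(f"pics/{tag}.png",im); np.savez(tag+".npz",im=im,D=D,R=c[1],p=c[2]); return c,im,D
if __name__=="__main__":
    c,im,D=look(sys.argv[1]); s=arm.get_state(); print(s["t"],s["eef_pos"],s["gripper_width"],s["contact_force"],s["ee_rot"]); print(c[1],c[2])
    P=cloud(c,D)
    m=((P[...,2]>118)&(P[...,2]<134)&(abs(P[...,0]-545)<60)&(abs(P[...,1]-181)<60)).astype(np.uint8)
    k,l,st,ce=cv2.connectedComponentsWithStats(m)
    for i in range(1,k):
        if st[i,4]>60:
            q=P[l==i]; cn=np.argwhere(l==i)[:,::-1].astype(np.float32); (x,y),r=cv2.minEnclosingCircle(cn); print(st[i],"px",x,y,r,"z",np.median(q[:,2]),onplane(c,x,y,126))
    b=(abs(P[...,2]-92)<3); print("block z",np.nanmedian(P[b][:,2]))
E
python3 look.py w1
```

```text
2.25 [537.42 142.04 259.17] 0.5988783906241604 [ 0.75  0.46 -0.11] [[ 0.99  0.11 -0.01]
 [ 0.11 -0.99  0.03]
 [-0.   -0.03 -1.  ]]
[[ 0.11 -0.95 -0.28]
 [-0.99 -0.11 -0.  ]
 [-0.03  0.28 -0.96]] [607.68 146.77 393.01]
[183 126  24  23 245] px 194.66346740722656 136.74038696289062 12.110478401184082 z 125.25254149323814 [573.97 215.68 126.  ]
[249 130  23  23 197] px 260.0 141.0 11.70479965209961 z 125.43281882097625 [577.11 152.67 126.  ]
[184 188  23  23 239] px 195.3103485107422 198.70689392089844 11.314245223999023 z 124.7122123660111 [511.11 212.3  126.  ]
[246 192  22  22 217] px 256.69793701171875 202.71160888671875 11.046255111694336 z 125.06707475091963 [514.39 149.19 126.  ]
block z 91.70803361092652
```

View pics/w1.png

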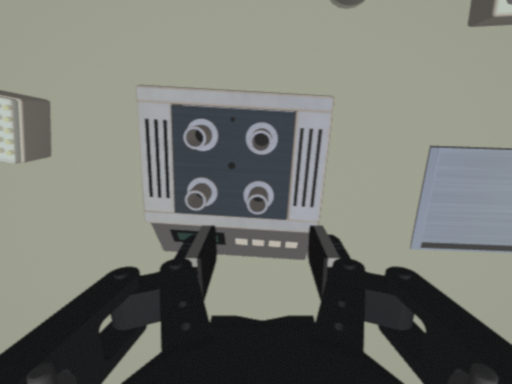

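The wrist view shows four sleeves at (195,137), (260,141), (195,199) and (257,203), the open fingers at (200,255) and (322,255), and the tray edge at right. The arm stopped short of its target and tilted slightly, so I'm checking the joints.

```bash
python3 -c "
from cell import arm
s=arm.get_state()
print(s['q'].round(3),s['qvel'].round(3),s['eef_pos'],s['ee_rot'],s['contact_force'])"
```

```text
[ 0.111  0.325 -0.143  1.105  0.028  3.141] [-0.004 -0.007  0.001 -0.003  0.001  0.001] [537.42314785 142.04183119 259.16698707] [[ 0.99375364  0.11147623 -0.00517269]
 [ 0.1115763  -0.99338351  0.02720173]
 [-0.00210612 -0.02760897 -0.99961658]] [ 0.74788643  0.45790677 -0.10644916]
```

>>> drive_tool(
  gripper=[0.4,0.4,0.4],
  xyz=[
    [0,0,0],
    [0,0,0],
    [0,0,0],
  ],
  turn=[
    [0,0,0],
    [0,0,0],
    [0,0,0],
  ],
)

```text
t: 2.55
eef_pos: [537.2, 141.6, 259.4]
ee_rot: [[0.994, 0.111, -0.005], [0.111, -0.993, 0.027], [-0.002, -0.028, -1.0]]
contact_force: [-0.6, -0.3, 0.5]
gripper_width: 0.602
```

```bash
python3 -c "
from cell import arm
s=arm.get_state()
print(s['q'].round(3),s['qvel'].round(3),s['eef_pos'],s['ee_rot'],s['contact_force'])"
```

```text
[ 0.11   0.324 -0.144  1.105  0.028  3.141] [ 0.     0.004  0.005 -0.    -0.002 -0.   ] [537.20582063 141.6226049  259.44649896] [[ 0.99383486  0.11076415 -0.00485469]
 [ 0.11085567 -0.99346476  0.02718074]
 [-0.00181232 -0.02755134 -0.99961875]] [-0.60386199 -0.31958799  0.48838744]
```

Joint 6 is at its limit for this yaw. I'll use a diagonal jaw yaw of about 48.5°, which also clears the neighbouring sleeves better.

```bash
cat > go.py <<'E'
import sys
from h import *
from scipy.spatial.transform import Rotation as Ro
def go(x,y,z,a=0.846):
    s=arm.get_state(); R=np.array(s["ee_rot"]).reshape(3,3); p=np.array(s["eef_pos"])
    Rt=np.array([[np.cos(a),np.sin(a),0],[np.sin(a),-np.cos(a),0],[0,0,-1]])
    print("t",s["t"],"F",s["contact_force"].round(1),"w",round(s["gripper_width"],3),"pos",p.round(2))
    print("shift",(R.T@(np.array([x,y,z])-p)/1000).round(4),"turn",Ro.from_matrix(R.T@Rt).as_rotvec().round(4))
if __name__=="__main__": go(*map(float,sys.argv[1:]))
E
python3 go.py 535 172 262
```

```text
t 2.55 F [-0.6 -0.3  0.5] w 0.602 pos [537.21 141.62 259.45]
shift [ 0.0012 -0.0305 -0.0017] turn [-0.027  -0.0084 -0.7349]
```

>>> drive_tool(
  gripper=[0.4,0.4,0.4,0.4,0.4,0.4,0.4,0.4],
  xyz=[
    [0,-0.006,0],
    [0,-0.012,0],
    [0,-0.018,0],
    [0.001,-0.024,-0.001],
    [0.001,-0.03,-0.002],
    [0.001,-0.03,-0.002],
    [0.001,-0.03,-0.002],
    [0.001,-0.03,-0.002],
  ],
  turn=[
    [-0.005,-0.002,-0.14],
    [-0.01,-0.003,-0.28],
    [-0.015,-0.005,-0.42],
    [-0.02,-0.006,-0.56],
    [-0.025,-0.008,-0.7],
    [-0.027,-0.008,-0.735],
    [-0.027,-0.008,-0.735],
    [-0.027,-0.008,-0.735],
  ],
)

```text
t: 3.35
eef_pos: [534.9, 171.4, 262.4]
ee_rot: [[0.664, 0.748, 0.0], [0.748, -0.664, 0.0], [0.0, 0.0, -1.0]]
contact_force: [0.2, 0.1, 0.1]
gripper_width: 0.599
```

```bash
python3 look.py w2
```

```text
3.4 [534.85 171.34 262.36] 0.5997875187698256 [-0.19 -0.02 -0.25] [[ 0.66  0.75  0.  ]
 [ 0.75 -0.66  0.  ]
 [ 0.    0.   -1.  ]]
[[ 0.75 -0.64 -0.18]
 [-0.66 -0.72 -0.21]
 [ 0.    0.28 -0.96]] [581.15 224.28 396.72]
[250 111  22  23 177] px 260.6451721191406 121.87096405029297 11.710894584655762 z 125.59646248673016 [572.95 216.49 126.  ]
[205 156  22  23 215] px 215.60638427734375 167.2872314453125 11.303613662719727 z 125.18653908335807 [509.93 213.42 126.  ]
[294 157  23  23 217] px 304.9473571777344 167.67105102539062 11.377847671508789 z 125.17235397527014 [576.43 153.78 126.  ]
[250 199  21  22 216] px 260.1176452636719 209.41175842285156 10.86861801147461 z 125.01193786282465 [513.37 150.45 126.  ]
block z 91.70946466902075
```

Both views agree within about 1.2 mm, and the tops at 125–126 and block at 91.7 match the text. I take the block centre as (543.7,183.0) with yaw 3°. That puts the bores at A(574.0,216.6), B(577.3,152.7), C(510.1,213.3) and D(513.4,149.4). I'm going to D first.

>>> drive_tool(
  gripper=[0.58,0.58,0.58,0.58,0.58,0.58],
  xyz=[
    [-0.015,-0.001,0.03],
    [-0.031,-0.0015,0.06],
    [-0.031,-0.0015,0.09],
    [-0.031,-0.0015,0.12],
    [-0.031,-0.0015,0.12],
    [-0.031,-0.0015,0.12],
  ],
  turn=[
    [0,0,0],
    [0,0,0],
    [0,0,0],
    [0,0,0],
    [0,0,0],
    [0,0,0],
  ],
)

```text
t: 4.0
eef_pos: [513.1, 149.0, 142.6]
ee_rot: [[0.664, 0.748, -0.001], [0.748, -0.664, 0.0], [-0.0, -0.0, -1.0]]
contact_force: [-0.0, -0.4, 0.8]
gripper_width: 0.42
```

```bash
python3 go.py 513.4 149.4 108; python3 -c "
from look import *
look('w3')"
```

```text
t 4.0 F [-0.  -0.4  0.8] w 0.42 pos [513.12 149.01 142.61]
shift [ 0.0005 -0.      0.0346] turn [-0.0005  0.0003 -0.0015]
```

View pics/w3.png

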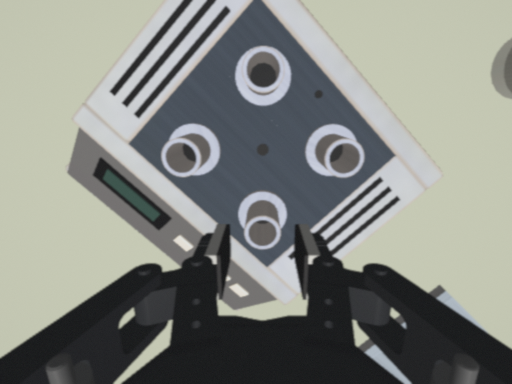

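The view shows sleeve D centred between the fingers: rim at (262,231), fingers at about 230 and 296. I'm descending, then approaching one side.

>>> drive_tool(
  gripper=[0.58,0.58,0.58,0.58,0.58],
  xyz=[
    [0,0,0.015],
    [0,0,0.03],
    [0,0,0.0345],
    [0,0.002,0.0345],
    [0,0.004,0.0345],
  ],
  turn=[
    [0,0,0],
    [0,0,0],
    [0,0,0],
    [0,0,0],
    [0,0,0],
  ],
)

```text
t: 4.55
eef_pos: [518.1, 146.6, 110.3]
ee_rot: [[0.664, 0.748, 0.004], [0.748, -0.664, 0.001], [0.003, 0.002, -1.0]]
contact_force: [-0.4, 0.5, 1.6]
gripper_width: 0.421
```

>>> drive_tool(
  gripper=[0.58,0.58],
  xyz=[
    [0,0.0005,0],
    [0,0.001,0],
  ],
  turn=[
    [0,0,0],
    [0,0,0],
  ],
)

```text
t: 4.75
eef_pos: [519.8, 146.0, 111.2]
ee_rot: [[0.664, 0.748, 0.005], [0.748, -0.664, 0.001], [0.004, 0.003, -1.0]]
contact_force: [0.5, -0.5, -1.1]
gripper_width: 0.421
```

>>> drive_tool(
  gripper=[0.58,0.58],
  xyz=[
    [0,0.0005,0],
    [0,0.0007,0],
  ],
  turn=[
    [0,0,0],
    [0,0,0],
  ],
)

```text
t: 4.95
eef_pos: [520.2, 145.7, 111.5]
ee_rot: [[0.664, 0.748, 0.005], [0.748, -0.664, 0.001], [0.005, 0.003, -1.0]]
contact_force: [-1.6, 1.5, 0.5]
gripper_width: 0.416
```

```bash
cat > st.py <<'E'
from look import *
def fm(n=3):
    F=[];Q=[]
    for i in range(n):
        s=arm.get_state(); F.append(s["contact_force"]); Q.append(s["eef_pos"]); look("tmp")
    R=np.array(s["ee_rot"]).reshape(3,3)
    print(s["t"],"Ftool",(R.T@np.mean(F,0)).round(2),"pos",np.mean(Q,0).round(2),"zax",R[:,2].round(4),"w",round(s["gripper_width"],3),"q",s["q"].round(3),"tq",s["torque"].round(2))
if __name__=="__main__": fm()
E
python3 st.py; python3 go.py 513.4 149.4 108
```

```text
5.05 Ftool [ 0.11 -1.67 -1.09] pos [520.15 145.69 111.39] zax [ 0.01  0.   -1.  ] w 0.42 q [ 0.14  0.43 -0.4   0.74  0.    2.43] tq [ 0.21  0.23 -0.05]
t 5.1 F [-0.9  1.4  0.7] w 0.421 pos [520.13 145.69 111.29]
shift [-0.0017 -0.0075  0.0033] turn [ 0.003  -0.0044 -0.0012]
```

>>> drive_tool(
  gripper=[0.58,0.58,0.58],
  xyz=[
    [-0.001,0.0005,0.001],
    [-0.0017,0.0006,0.002],
    [-0.0017,0.0006,0.003],
  ],
  turn=[
    [0,0,0],
    [0.003,-0.004,0],
    [0.003,-0.004,0],
  ],
)

```text
t: 5.4
eef_pos: [519.1, 144.3, 108.1]
ee_rot: [[0.664, 0.748, -0.001], [0.748, -0.664, 0.001], [0.0, -0.001, -1.0]]
contact_force: [-1.8, 2.9, 1.8]
gripper_width: 0.416
```

```bash
python3 st.py; python3 go.py 513.4 149.4 108
```

```text
5.5 Ftool [ 0.54 -2.87 -1.76] pos [519.04 144.27 108.04] zax [-0.  0. -1.] w 0.419 q [ 0.13  0.43 -0.4   0.74  0.    2.43] tq [0.56 0.47 0.01]
t 5.55 F [-2.2  3.   1.2] w 0.419 pos [519.06 144.21 108.07]
shift [ 0.0001 -0.0077  0.0001] turn [-0.0008 -0.     -0.001 ]
```

>>> drive_tool(
  gripper=[0.58,0.58,0.58,0.58,0.58,0.58],
  xyz=[
    [0,-0.004,0],
    [0,-0.008,0],
    [0,-0.011,0],
    [0,-0.013,0],
    [0,-0.013,0],
    [0,-0.013,0],
  ],
  turn=[
    [0,0,0],
    [0,0,0],
    [0,0,0],
    [0,0,0],
    [0,0,0],
    [0,0,0],
  ],
)

```text
t: 6.15
eef_pos: [509.5, 152.8, 108.1]
ee_rot: [[0.664, 0.748, -0.0], [0.748, -0.664, 0.0], [0.0, -0.0, -1.0]]
contact_force: [-0.2, 0.4, -0.3]
gripper_width: 0.42
```

```bash
python3 st.py; python3 go.py 513.4 149.4 108
```

```text
6.25 Ftool [-0.61 -0.43  0.07] pos [509.5  152.8  108.13] zax [-0.  0. -1.] w 0.419 q [ 0.15  0.42 -0.42  0.73  0.    2.45] tq [-0.04  0.01 -0.01]
t 6.3 F [-0.3 -0.2  0. ] w 0.418 pos [509.51 152.78 108.1 ]
shift [0.0001 0.0052 0.0001] turn [-0.0007 -0.0002 -0.0011]
```

>>> drive_tool(
  gripper=[0.58,0.58,0.58],
  xyz=[
    [0,-0.0005,0],
    [0,-0.0007,0],
    [0,-0.0007,0],
  ],
  turn=[
    [0,0,0],
    [0,0,0],
    [0,0,0],
  ],
)

```text
t: 6.6
eef_pos: [509.0, 153.2, 108.1]
ee_rot: [[0.664, 0.748, -0.0], [0.748, -0.664, 0.0], [0.0, -0.001, -1.0]]
contact_force: [0.6, -0.4, 0.0]
gripper_width: 0.421
```

```bash
python3 st.py; python3 go.py 513.4 149.4 108
```

```text
6.7 Ftool [ 0.26 -0.07  0.24] pos [508.99 153.21 108.09] zax [-0.  0. -1.] w 0.42 q [ 0.15  0.42 -0.42  0.73  0.    2.45] tq [-0.03  0.02  0.01]
t 6.75 F [0.  0.  0.3] w 0.417 pos [509.02 153.23 108.11]
shift [0.     0.0058 0.0001] turn [-0.0006 -0.0002 -0.0011]
```

>>> drive_tool(
  gripper=[0.58,0.58,0.58],
  xyz=[
    [0,-0.0004,0],
    [0,-0.0006,0],
    [0,-0.0006,0],
  ],
  turn=[
    [0,0,0],
    [0,0,0],
    [0,0,0],
  ],
)

```text
t: 7.05
eef_pos: [508.5, 153.6, 108.1]
ee_rot: [[0.664, 0.748, -0.0], [0.748, -0.664, 0.001], [0.0, -0.001, -1.0]]
contact_force: [0.2, -0.2, 0.7]
gripper_width: 0.418
```

```bash
python3 st.py; python3 go.py 513.4 149.4 108
```

```text
7.15 Ftool [ 0.13  0.38 -0.78] pos [508.5  153.62 108.1 ] zax [-0.  0. -1.] w 0.418 q [ 0.15  0.42 -0.42  0.73  0.    2.45] tq [-0.04 -0.02  0.  ]
t 7.2 F [0.3 0.1 0.3] w 0.42 pos [508.54 153.62 108.12]
shift [0.0001 0.0064 0.0001] turn [-0.0006 -0.0002 -0.0011]
```

>>> drive_tool(
  gripper=[0.58,0.58,0.58],
  xyz=[
    [0,-0.0004,0],
    [0,-0.0006,0],
    [0,-0.0006,0],
  ],
  turn=[
    [0,0,0],
    [0,0,0],
    [0,0,0],
  ],
)

```text
t: 7.5
eef_pos: [508.1, 154.0, 108.1]
ee_rot: [[0.664, 0.748, -0.0], [0.748, -0.664, 0.0], [0.0, -0.0, -1.0]]
contact_force: [-0.3, 0.1, -0.2]
gripper_width: 0.419
```

```bash
python3 st.py; python3 go.py 513.4 149.4 108
```

```text
7.6 Ftool [-0.42  0.17  0.21] pos [508.12 153.99 108.11] zax [-0.  0. -1.] w 0.426 q [ 0.15  0.42 -0.42  0.73  0.    2.45] tq [ 0.01 -0.04 -0.01]
t 7.65 F [ 0.3 -0.5  0.2] w 0.414 pos [508.14 154.   108.12]
shift [0.0001 0.007  0.0001] turn [-0.0005 -0.0002 -0.0011]
```

>>> drive_tool(
  gripper=[0.58,0.58,0.58],
  xyz=[
    [0,-0.0004,0],
    [0,-0.0006,0],
    [0,-0.0006,0],
  ],
  turn=[
    [0,0,0],
    [0,0,0],
    [0,0,0],
  ],
)

```text
t: 7.95
eef_pos: [508.0, 154.3, 108.3]
ee_rot: [[0.664, 0.748, 0.0], [0.748, -0.664, 0.0], [0.0, 0.0, -1.0]]
contact_force: [1.0, -0.3, 0.3]
gripper_width: 0.423
```

```bash
python3 st.py; python3 go.py 513.4 149.4 108
```

```text
8.05 Ftool [ 0.28  1.21 -0.47] pos [507.95 154.29 108.25] zax [ 0.  0. -1.] w 0.421 q [ 0.16  0.42 -0.42  0.73  0.    2.45] tq [-0.18 -0.25 -0.01]
t 8.1 F [ 0.7 -0.7  1.3] w 0.42 pos [507.97 154.3  108.26]
shift [-0.0001  0.0073  0.0003] turn [ 0.     -0.0004 -0.0012]
```

>>> drive_tool(
  gripper=[0.58,0.58,0.58],
  xyz=[
    [0,-0.0004,0],
    [0,-0.0007,0],
    [0,-0.0007,0],
  ],
  turn=[
    [0,0,0],
    [0,0,0],
    [0,0,0],
  ],
)

```text
t: 8.4
eef_pos: [507.9, 154.6, 108.4]
ee_rot: [[0.664, 0.748, 0.001], [0.748, -0.664, -0.0], [0.001, 0.001, -1.0]]
contact_force: [2.8, -1.8, 1.1]
gripper_width: 0.418
```

```bash
python3 st.py; python3 go.py 513.4 149.4 108
```

```text
8.5 Ftool [-0.15  3.05 -0.96] pos [507.88 154.57 108.45] zax [ 0. -0. -1.] w 0.42 q [ 0.16  0.42 -0.42  0.73 -0.    2.45] tq [-0.46 -0.44 -0.  ]
t 8.55 F [ 2.3 -2.7  1.7] w 0.421 pos [507.84 154.57 108.42]
shift [-0.0002  0.0076  0.0004] turn [ 0.0009 -0.0006 -0.0014]
```

At about 3 N, D spans ±7.65 mm at w=0.42 and is stiff at both ends. B is next, for comparison.

>>> drive_tool(
  gripper=[0.58,0.58,0.58,0.58,0.58,0.58,0.58,0.58],
  xyz=[
    [0,0.0076,0],
    [0,0.0076,-0.02],
    [0,0.0076,-0.036],
    [0.015,0.022,-0.036],
    [0.03,0.038,-0.036],
    [0.0447,0.0532,-0.036],
    [0.0447,0.0532,-0.036],
    [0.0447,0.0532,-0.036],
  ],
  turn=[
    [0,0,0],
    [0,0,0],
    [0,0,0],
    [0,0,0],
    [0,0,0],
    [0,0,0],
    [0,0,0],
    [0,0,0],
  ],
)

```text
t: 9.35
eef_pos: [576.3, 152.6, 143.7]
ee_rot: [[0.664, 0.748, -0.001], [0.748, -0.664, 0.0], [-0.001, -0.001, -1.0]]
contact_force: [-0.1, 0.4, 0.3]
gripper_width: 0.417
```

```bash
python3 go.py 577.3 152.7 108
```

```text
t 9.35 F [-0.1  0.4  0.3] w 0.417 pos [576.3  152.62 143.68]
shift [0.0008 0.0007 0.0357] turn [-0.0013  0.0008 -0.0015]
```

Now down, settle, then approach +y to 6.5 mm.

>>> drive_tool(
  gripper=[0.58,0.58,0.58,0.58,0.58,0.58,0.58,0.58],
  xyz=[
    [0.001,0.0007,0.012],
    [0.001,0.0007,0.024],
    [0.001,0.0007,0.0357],
    [0.001,0.0007,0.0357],
    [0.001,0.003,0.0357],
    [0.001,0.005,0.0357],
    [0.001,0.0065,0.0357],
    [0.001,0.0072,0.0357],
  ],
  turn=[
    [0,0,0],
    [0,0,0],
    [0,0,0],
    [0,0,0],
    [0,0,0],
    [0,0,0],
    [0,0,0],
    [0,0,0],
  ],
)

```text
t: 10.15
eef_pos: [582.9, 148.5, 108.5]
ee_rot: [[0.664, 0.748, -0.0], [0.748, -0.664, 0.001], [0.0, -0.001, -1.0]]
contact_force: [0.3, 0.8, -0.2]
gripper_width: 0.421
```

>>> drive_tool(
  gripper=[0.58,0.58],
  xyz=[
    [0,0,0],
    [0,0,0],
  ],
  turn=[
    [0,0,0],
    [0,0,0],
  ],
)

```text
t: 10.35
eef_pos: [583.0, 148.5, 108.7]
ee_rot: [[0.664, 0.747, -0.0], [0.747, -0.664, 0.001], [0.0, -0.0, -1.0]]
contact_force: [-0.4, -0.4, 0.5]
gripper_width: 0.421
```

```bash
python3 st.py; python3 go.py 577.3 152.7 108
```

```text
10.45 Ftool [ 0.03 -0.06 -0.35] pos [582.97 148.5  108.64] zax [-0.  0. -1.] w 0.42 q [ 0.13  0.53 -0.23  0.81  0.    2.42] tq [ 0.02 -0.    0.01]
t 10.5 F [-0.4  0.5 -0.6] w 0.419 pos [582.88 148.51 108.56]
shift [-0.0006 -0.007   0.0006] turn [-0.0005 -0.0001 -0.0017]
```

>>> drive_tool(
  gripper=[0.58,0.58,0.58],
  xyz=[
    [0,0.0004,0],
    [0,0.0007,0],
    [0,0.0007,0],
  ],
  turn=[
    [0,0,0],
    [0,0,0],
    [0,0,0],
  ],
)

```text
t: 10.8
eef_pos: [583.1, 148.3, 108.5]
ee_rot: [[0.664, 0.748, -0.001], [0.748, -0.664, 0.001], [0.0, -0.001, -1.0]]
contact_force: [-1.9, 1.5, 0.8]
gripper_width: 0.42
```

```bash
python3 st.py; python3 go.py 577.3 152.7 108
```

```text
10.9 Ftool [ 0.31 -2.09 -1.22] pos [583.14 148.3  108.56] zax [-0.  0. -1.] w 0.423 q [ 0.13  0.53 -0.23  0.81  0.    2.42] tq [0.29 0.3  0.03]
t 10.95 F [-1.2  1.3  1.9] w 0.421 pos [583.16 148.28 108.57]
shift [-0.0006 -0.0073  0.0006] turn [-0.0011 -0.0002 -0.0015]
```

>>> drive_tool(
  gripper=[0.58,0.58,0.58],
  xyz=[
    [0,0.0004,0],
    [0,0.0007,0],
    [0,0.0007,0],
  ],
  turn=[
    [0,0,0],
    [0,0,0],
    [0,0,0],
  ],
)

```text
t: 11.25
eef_pos: [583.3, 148.2, 108.6]
ee_rot: [[0.664, 0.748, -0.001], [0.748, -0.664, 0.002], [0.0, -0.002, -1.0]]
contact_force: [-2.6, 2.1, 2.7]
gripper_width: 0.421
```

```bash
python3 st.py; python3 go.py 577.3 152.7 108
```

```text
11.35 Ftool [ 0.17 -4.26 -3.01] pos [583.28 148.19 108.59] zax [-0.  0. -1.] w 0.421 q [ 0.12  0.53 -0.23  0.81  0.    2.42] tq [ 0.61  0.78 -0.02]
t 11.4 F [-3.4  2.5  3.6] w 0.417 pos [583.27 148.17 108.6 ]
shift [-0.0006 -0.0075  0.0006] turn [-0.0021 -0.0002 -0.0012]
```

>>> drive_tool(
  gripper=[0.58,0.58,0.58],
  xyz=[
    [0,0.0004,0],
    [0,0.0007,0],
    [0,0.0007,0],
  ],
  turn=[
    [0,0,0],
    [0,0,0],
    [0,0,0],
  ],
)

```text
t: 11.7
eef_pos: [583.4, 148.1, 108.6]
ee_rot: [[0.664, 0.748, -0.002], [0.748, -0.664, 0.002], [0.0, -0.003, -1.0]]
contact_force: [-4.6, 3.3, 3.8]
gripper_width: 0.419
```

```bash
python3 st.py; python3 go.py 577.3 152.7 108
```

```text
11.8 Ftool [-0.17 -5.9  -3.72] pos [583.36 148.12 108.63] zax [-0.  0. -1.] w 0.419 q [ 0.12  0.53 -0.23  0.81  0.    2.42] tq [0.79 1.   0.02]
t 11.85 F [-5.   2.9  4.5] w 0.425 pos [583.41 148.13 108.63]
shift [-0.0006 -0.0076  0.0007] turn [-0.0033 -0.0005 -0.0009]
```

>>> drive_tool(
  gripper=[0.58,0.58,0.58,0.58,0.58,0.58],
  xyz=[
    [0,-0.004,0],
    [0,-0.008,0],
    [0,-0.011,0],
    [0,-0.0135,0],
    [0,-0.014,0],
    [0,-0.014,0],
  ],
  turn=[
    [0,0,0],
    [-0.003,0,0],
    [-0.003,0,0],
    [-0.003,0,0],
    [-0.003,0,0],
    [-0.003,0,0],
  ],
)

```text
t: 12.45
eef_pos: [573.0, 157.4, 108.7]
ee_rot: [[0.664, 0.748, 0.0], [0.748, -0.664, 0.0], [0.0, 0.0, -1.0]]
contact_force: [-0.1, 0.6, -0.6]
gripper_width: 0.418
```

```bash
python3 st.py; python3 go.py 577.3 152.7 108
```

```text
12.55 Ftool [0.06 0.11 0.71] pos [573.01 157.33 108.71] zax [ 0.  0. -1.] w 0.424 q [ 0.14  0.52 -0.25  0.8   0.    2.44] tq [ 0.   -0.08  0.02]
t 12.6 F [0.3 0.7 0.3] w 0.418 pos [573.05 157.3  108.68]
shift [-0.0006  0.0062  0.0007] turn [-0.0001 -0.0004 -0.001 ]
```

>>> drive_tool(
  gripper=[0.58,0.58,0.58],
  xyz=[
    [0,-0.0004,0],
    [0,-0.0007,0],
    [0,-0.0007,0],
  ],
  turn=[
    [0,0,0],
    [0,0,0],
    [0,0,0],
  ],
)

```text
t: 12.9
eef_pos: [572.6, 157.7, 108.7]
ee_rot: [[0.664, 0.748, 0.0], [0.748, -0.664, 0.0], [0.0, 0.0, -1.0]]
contact_force: [0.2, -0.0, 0.1]
gripper_width: 0.418
```

```bash
python3 st.py; python3 go.py 577.3 152.7 108
```

```text
13.0 Ftool [-0.14  0.55 -0.06] pos [572.62 157.7  108.7 ] zax [ 0.  0. -1.] w 0.415 q [ 0.14  0.52 -0.25  0.8   0.    2.44] tq [-0.1  -0.05 -0.03]
t 13.05 F [ 0.  -0.7  0.3] w 0.422 pos [572.6  157.69 108.71]
shift [-0.0006  0.0068  0.0007] turn [ 0.0001 -0.0004 -0.0011]
```

>>> drive_tool(
  gripper=[0.58,0.58,0.58],
  xyz=[
    [0,-0.0004,0],
    [0,-0.0007,0],
    [0,-0.0007,0],
  ],
  turn=[
    [0,0,0],
    [0,0,0],
    [0,0,0],
  ],
)

```text
t: 13.35
eef_pos: [572.2, 158.1, 108.8]
ee_rot: [[0.664, 0.748, 0.001], [0.748, -0.664, 0.0], [0.0, 0.0, -1.0]]
contact_force: [1.0, -0.2, 0.1]
gripper_width: 0.418
```

```bash
python3 st.py; python3 go.py 577.3 152.7 108
```

```text
13.45 Ftool [ 0.13  0.96 -0.08] pos [572.19 158.09 108.77] zax [ 0.  0. -1.] w 0.421 q [ 0.14  0.52 -0.25  0.8  -0.    2.44] tq [-0.2  -0.15 -0.  ]
t 13.5 F [ 1.1  0.2 -0.2] w 0.422 pos [572.23 158.1  108.77]
shift [-0.0007  0.0074  0.0008] turn [ 0.0004 -0.0005 -0.0011]
```

>>> drive_tool(
  gripper=[0.58,0.58,0.58],
  xyz=[
    [0,-0.0004,0],
    [0,-0.0007,0],
    [0,-0.0007,0],
  ],
  turn=[
    [0,0,0],
    [0,0,0],
    [0,0,0],
  ],
)

```text
t: 13.8
eef_pos: [572.1, 158.4, 109.0]
ee_rot: [[0.664, 0.748, 0.001], [0.748, -0.664, -0.0], [0.001, 0.001, -1.0]]
contact_force: [1.9, -1.6, 0.3]
gripper_width: 0.417
```

```bash
python3 st.py; python3 go.py 577.3 152.7 108
```

```text
13.9 Ftool [-0.17  2.4  -0.45] pos [572.07 158.35 108.98] zax [ 0. -0. -1.] w 0.421 q [ 0.15  0.52 -0.25  0.8  -0.    2.44] tq [-0.37 -0.35 -0.03]
t 13.95 F [ 2.3 -1.4  1.1] w 0.42 pos [572.08 158.35 108.99]
shift [-0.0008  0.0077  0.001 ] turn [ 0.0013 -0.0007 -0.0014]
```

>>> drive_tool(
  gripper=[0.58,0.58,0.58],
  xyz=[
    [0,-0.0004,0],
    [0,-0.0007,0],
    [0,-0.0007,0],
  ],
  turn=[
    [0,0,0],
    [0,0,0],
    [0,0,0],
  ],
)

```text
t: 14.25
eef_pos: [572.0, 158.5, 109.1]
ee_rot: [[0.664, 0.748, 0.002], [0.748, -0.664, -0.001], [0.001, 0.002, -1.0]]
contact_force: [2.5, -2.7, 0.9]
gripper_width: 0.421
```

```bash
python3 st.py; python3 go.py 577.3 152.7 108
```

```text
14.35 Ftool [-0.31  4.41 -0.46] pos [571.96 158.5  109.1 ] zax [ 0. -0. -1.] w 0.417 q [ 0.15  0.52 -0.25  0.8  -0.    2.44] tq [-0.75 -0.68  0.06]
t 14.4 F [ 3.5 -3.1  0.3] w 0.42 pos [571.93 158.51 109.09]
shift [-0.0008  0.0079  0.0011] turn [ 0.0022 -0.0007 -0.0016]
```

B spans 15.1 mm at 3 N against 15.3 for D, so they are the same class. A is next.

>>> drive_tool(
  gripper=[0.58,0.58,0.58,0.58,0.58,0.58,0.58,0.58],
  xyz=[
    [0,0.0079,0],
    [0,0.0079,-0.018],
    [0,0.0079,-0.036],
    [0.015,-0.008,-0.036],
    [0.03,-0.022,-0.036],
    [0.045,-0.037,-0.036],
    [0.045,-0.037,-0.036],
    [0.045,-0.037,-0.036],
  ],
  turn=[
    [0,0,0],
    [0.002,0,-0.001],
    [0.002,0,-0.001],
    [0.002,0,-0.001],
    [0.002,0,-0.001],
    [0.002,0,-0.001],
    [0.002,0,-0.001],
    [0.002,0,-0.001],
  ],
)

```text
t: 15.2
eef_pos: [573.3, 217.1, 144.5]
ee_rot: [[0.663, 0.749, -0.001], [0.749, -0.663, 0.001], [-0.0, -0.001, -1.0]]
contact_force: [-0.1, -0.3, -1.1]
gripper_width: 0.422
```

```bash
python3 go.py 574 216.6 108
```

```text
t 15.2 F [-0.1 -0.3 -1.1] w 0.422 pos [573.3  217.1  144.52]
shift [0.0001 0.0009 0.0365] turn [-0.0014  0.0003  0.0006]
```

>>> drive_tool(
  gripper=[0.58,0.58,0.58,0.58,0.58,0.58,0.58,0.58],
  xyz=[
    [0,0.0009,0.012],
    [0,0.0009,0.024],
    [0,0.0009,0.0365],
    [0,0.0009,0.0365],
    [0,0.004,0.0365],
    [0,0.006,0.0365],
    [0,0.0075,0.0365],
    [0,0.008,0.0365],
  ],
  turn=[
    [0,0,0],
    [0,0,0],
    [0,0,0],
    [0,0,0],
    [0,0,0],
    [0,0,0],
    [0,0,0],
    [0,0,0],
  ],
)

```text
t: 16.0
eef_pos: [579.8, 211.8, 108.5]
ee_rot: [[0.663, 0.749, -0.0], [0.749, -0.663, 0.001], [0.001, -0.001, -1.0]]
contact_force: [-0.2, -0.8, 0.3]
gripper_width: 0.425
```

>>> drive_tool(
  gripper=[0.58,0.58],
  xyz=[
    [0,0,0],
    [0,0,0],
  ],
  turn=[
    [0,0,0],
    [0,0,0],
  ],
)

```text
t: 16.2
eef_pos: [579.9, 211.9, 108.8]
ee_rot: [[0.663, 0.749, 0.0], [0.749, -0.663, 0.001], [0.001, -0.001, -1.0]]
contact_force: [0.2, -0.4, -0.0]
gripper_width: 0.415
```

```bash
python3 st.py; python3 go.py 574 216.6 108
```

```text
16.3 Ftool [-0.36  0.11  0.13] pos [579.9  211.86 108.72] zax [-0.  0. -1.] w 0.421 q [ 0.23  0.56 -0.18  0.83  0.    2.52] tq [-0.04  0.02  0.02]
t 16.35 F [-0.8  0.7  1.1] w 0.421 pos [579.81 211.86 108.62]
shift [-0.0003 -0.0075  0.0006] turn [-0.0008 -0.0008  0.0005]
```

>>> drive_tool(
  gripper=[0.58,0.58,0.58],
  xyz=[
    [0,0.0004,0],
    [0,0.0007,0],
    [0,0.0007,0],
  ],
  turn=[
    [0,0,0],
    [0,0,0],
    [0,0,0],
  ],
)

```text
t: 16.65
eef_pos: [580.3, 211.4, 108.6]
ee_rot: [[0.663, 0.749, -0.0], [0.749, -0.663, 0.001], [0.001, -0.001, -1.0]]
contact_force: [0.4, -0.3, -0.4]
gripper_width: 0.419
```

```bash
python3 st.py; python3 go.py 574 216.6 108
```

```text
16.75 Ftool [ 0.14 -0.24  0.16] pos [580.3  211.43 108.62] zax [-0.  0. -1.] w 0.421 q [ 0.23  0.56 -0.18  0.83  0.    2.52] tq [-0.    0.07  0.04]
t 16.8 F [-0.7  0.2 -0.4] w 0.418 pos [580.31 211.44 108.65]
shift [-0.0003 -0.0081  0.0007] turn [-0.0009 -0.0008  0.0005]
```

>>> drive_tool(
  gripper=[0.58,0.58,0.58],
  xyz=[
    [0,0.0004,0],
    [0,0.0007,0],
    [0,0.0007,0],
  ],
  turn=[
    [0,0,0],
    [0,0,0],
    [0,0,0],
  ],
)

```text
t: 17.1
eef_pos: [580.7, 211.1, 108.6]
ee_rot: [[0.663, 0.749, -0.0], [0.749, -0.663, 0.001], [0.001, -0.001, -1.0]]
contact_force: [-0.3, 1.1, 1.0]
gripper_width: 0.421
```

```bash
python3 st.py; python3 go.py 574 216.6 108
```

```text
17.2 Ftool [ 0.23 -1.48 -0.89] pos [580.69 211.06 108.62] zax [-0.  0. -1.] w 0.422 q [ 0.23  0.56 -0.18  0.83  0.    2.52] tq [0.22 0.27 0.  ]
t 17.25 F [-1.2  1.5  0.1] w 0.423 pos [580.72 211.1  108.64]
shift [-0.0003 -0.0087  0.0007] turn [-0.0012 -0.0009  0.0006]
```

>>> drive_tool(
  gripper=[0.58,0.58,0.58],
  xyz=[
    [0,0.0004,0],
    [0,0.0007,0],
    [0,0.0007,0],
  ],
  turn=[
    [0,0,0],
    [0,0,0],
    [0,0,0],
  ],
)

```text
t: 17.55
eef_pos: [580.8, 211.0, 108.7]
ee_rot: [[0.662, 0.749, -0.001], [0.749, -0.662, 0.002], [0.001, -0.002, -1.0]]
contact_force: [-1.6, 2.3, 2.8]
gripper_width: 0.424
```

```bash
python3 st.py; python3 go.py 574 216.6 108
```

```text
17.65 Ftool [ 0.2  -3.1  -3.29] pos [580.86 210.94 108.68] zax [-0.  0. -1.] w 0.421 q [ 0.23  0.56 -0.18  0.83  0.    2.52] tq [ 0.51  0.68 -0.02]
t 17.7 F [-3.4  2.6  3.2] w 0.421 pos [580.88 210.94 108.69]
shift [-0.0003 -0.0089  0.0007] turn [-0.0021 -0.0009  0.0009]
```

>>> drive_tool(
  gripper=[0.58,0.58,0.58],
  xyz=[
    [0,0.0004,0],
    [0,0.0007,0],
    [0,0.0007,0],
  ],
  turn=[
    [0,0,0],
    [0,0,0],
    [0,0,0],
  ],
)

```text
t: 18.0
eef_pos: [581.0, 210.8, 108.7]
ee_rot: [[0.662, 0.749, -0.002], [0.749, -0.662, 0.003], [0.001, -0.003, -1.0]]
contact_force: [-3.9, 3.9, 3.4]
gripper_width: 0.417
```

```bash
python3 st.py; python3 go.py 574 216.6 108
```

```text
18.1 Ftool [-0.3  -5.23 -3.49] pos [580.99 210.86 108.74] zax [-0.  0. -1.] w 0.419 q [ 0.23  0.56 -0.18  0.83  0.    2.52] tq [ 0.77  0.93 -0.05]
t 18.15 F [-4.8  3.5  3.4] w 0.417 pos [580.92 210.86 108.69]
shift [-0.0003 -0.009   0.0007] turn [-0.0033 -0.0009  0.0012]
```

>>> drive_tool(
  gripper=[0.58,0.58,0.58,0.58,0.58,0.58,0.58],
  xyz=[
    [0,-0.004,0],
    [0,-0.008,0],
    [0,-0.011,0],
    [0,-0.013,0],
    [0,-0.0145,0],
    [0,-0.015,0],
    [0,-0.015,0],
  ],
  turn=[
    [0,0,0],
    [-0.003,0,0],
    [-0.003,0,0],
    [-0.003,0,0],
    [-0.003,0,0],
    [-0.003,0,0],
    [-0.003,0,0],
  ],
)

```text
t: 18.85
eef_pos: [569.8, 220.8, 108.8]
ee_rot: [[0.662, 0.749, 0.001], [0.749, -0.662, 0.001], [0.001, -0.0, -1.0]]
contact_force: [-0.6, -0.5, 0.4]
gripper_width: 0.424
```

```bash
python3 st.py; python3 go.py 574 216.6 108
```

```text
18.95 Ftool [-0.16  0.09 -0.2 ] pos [569.79 220.75 108.78] zax [ 0.  0. -1.] w 0.421 q [ 0.25  0.55 -0.2   0.82  0.    2.54] tq [ 0. -0. -0.]
t 19.0 F [-0.7  0.1  1.1] w 0.418 pos [569.83 220.73 108.79]
shift [-0.0003  0.0059  0.0008] turn [-0.0001 -0.0011  0.001 ]
```

>>> drive_tool(
  gripper=[0.58,0.58,0.58],
  xyz=[
    [0,-0.0004,0],
    [0,-0.0007,0],
    [0,-0.0007,0],
  ],
  turn=[
    [0,0,0],
    [0,0,0],
    [0,0,0],
  ],
)

```text
t: 19.3
eef_pos: [569.4, 221.2, 108.8]
ee_rot: [[0.662, 0.749, 0.001], [0.749, -0.662, 0.001], [0.001, 0.0, -1.0]]
contact_force: [-0.5, -0.7, -0.1]
gripper_width: 0.42
```

```bash
python3 st.py; python3 go.py 574 216.6 108
```

```text
19.4 Ftool [-0.39  0.11 -0.25] pos [569.34 221.16 108.79] zax [ 0.  0. -1.] w 0.423 q [ 0.25  0.55 -0.2   0.82  0.    2.54] tq [-0.03 -0.06 -0.03]
t 19.45 F [-0.1 -0.3 -0.2] w 0.42 pos [569.34 221.16 108.79]
shift [-0.0003  0.0065  0.0008] turn [-0.0001 -0.0011  0.001 ]
```

>>> drive_tool(
  gripper=[0.58,0.58,0.58],
  xyz=[
    [0,-0.0004,0],
    [0,-0.0007,0],
    [0,-0.0007,0],
  ],
  turn=[
    [0,0,0],
    [0,0,0],
    [0,0,0],
  ],
)

```text
t: 19.75
eef_pos: [568.8, 221.7, 108.8]
ee_rot: [[0.662, 0.749, 0.001], [0.749, -0.662, 0.001], [0.001, -0.0, -1.0]]
contact_force: [-0.3, 0.2, -1.3]
gripper_width: 0.42
```

```bash
python3 st.py; python3 go.py 574 216.6 108
```

```text
19.85 Ftool [0.42 0.2  0.24] pos [568.76 221.67 108.78] zax [ 0.  0. -1.] w 0.424 q [ 0.25  0.55 -0.2   0.82  0.    2.54] tq [-0.07  0.02 -0.04]
t 19.9 F [-0.4  0.6  0.2] w 0.422 pos [568.77 221.68 108.77]
shift [-0.0003  0.0073  0.0008] turn [-0.0001 -0.0011  0.0011]
```

>>> drive_tool(
  gripper=[0.58,0.58,0.58],
  xyz=[
    [0,-0.0004,0],
    [0,-0.0007,0],
    [0,-0.0007,0],
  ],
  turn=[
    [0,0,0],
    [0,0,0],
    [0,0,0],
  ],
)

```text
t: 20.2
eef_pos: [568.2, 222.2, 108.8]
ee_rot: [[0.662, 0.749, 0.001], [0.749, -0.662, 0.001], [0.001, -0.0, -1.0]]
contact_force: [0.2, 0.1, -0.7]
gripper_width: 0.42
```

```bash
python3 st.py; python3 go.py 574 216.6 108
```

```text
20.3 Ftool [0.07 0.29 0.33] pos [568.19 222.16 108.78] zax [ 0.  0. -1.] w 0.421 q [ 0.25  0.55 -0.2   0.82  0.    2.55] tq [-0.03 -0.02 -0.01]
t 20.35 F [-0.2 -0.2  0.7] w 0.42 pos [568.18 222.13 108.75]
shift [-0.0003  0.008   0.0008] turn [-0.0003 -0.001   0.0011]
```

A spans more than 16.9 mm without resistance, so it is loose. I'll finish its other side.

>>> drive_tool(
  gripper=[0.58,0.58,0.58],
  xyz=[
    [0,-0.0005,0],
    [0,-0.001,0],
    [0,-0.001,0],
  ],
  turn=[
    [0,0,0],
    [0,0,0],
    [0,0,0],
  ],
)

```text
t: 20.65
eef_pos: [567.4, 222.9, 108.8]
ee_rot: [[0.662, 0.749, 0.001], [0.749, -0.662, 0.001], [0.001, -0.0, -1.0]]
contact_force: [0.1, -0.2, -0.5]
gripper_width: 0.421
```

```bash
python3 st.py; python3 go.py 574 216.6 108
```

```text
20.75 Ftool [ 0.12 -0.04  0.05] pos [567.44 222.84 108.79] zax [ 0.  0. -1.] w 0.421 q [ 0.25  0.54 -0.21  0.82  0.    2.55] tq [-0.03 -0.03 -0.04]
t 20.8 F [-0.8  0.   0.5] w 0.421 pos [567.44 222.82 108.8 ]
shift [-0.0003  0.009   0.0008] turn [-0.0002 -0.0011  0.0011]
```

>>> drive_tool(
  gripper=[0.58,0.58,0.58],
  xyz=[
    [0,-0.0004,0],
    [0,-0.0007,0],
    [0,-0.0007,0],
  ],
  turn=[
    [0,0,0],
    [0,0,0],
    [0,0,0],
  ],
)

```text
t: 21.1
eef_pos: [567.3, 223.1, 109.0]
ee_rot: [[0.662, 0.749, 0.001], [0.749, -0.662, 0.001], [0.001, 0.001, -1.0]]
contact_force: [1.3, -1.8, 0.6]
gripper_width: 0.415
```

```bash
python3 st.py; python3 go.py 574 216.6 108
```

```text
21.2 Ftool [-0.44  2.43 -0.73] pos [567.27 223.11 108.98] zax [ 0.  0. -1.] w 0.42 q [ 0.25  0.54 -0.21  0.82  0.    2.55] tq [-0.31 -0.3   0.01]
t 21.25 F [ 1.3 -2.   1.5] w 0.42 pos [567.29 223.12 108.97]
shift [-0.0004  0.0093  0.001 ] turn [ 0.0005 -0.0013  0.0009]
```

A spans 18.2 mm against 15.2, so it has about 3 mm more play and is loose. It is centred within 0.2 mm of nominal, so I'm gripping and drawing it.

>>> drive_tool(
  gripper=[0.58,0.58,0.7,0.78,0.85,0.85,0.85,0.85],
  xyz=[
    [0,0.006,0.001],
    [0,0.0091,0.001],
    [0,0.0091,0.001],
    [0,0.0091,0.001],
    [0,0.0091,0.001],
    [0,0.0091,0.001],
    [0,0.0091,0.001],
    [0,0.0091,0.001],
  ],
  turn=[
    [0,0,0],
    [0,-0.001,0.001],
    [0,-0.001,0.001],
    [0,-0.001,0.001],
    [0,-0.001,0.001],
    [0,-0.001,0.001],
    [0,-0.001,0.001],
    [0,-0.001,0.001],
  ],
  grip_force=20,
)

```text
t: 22.05
eef_pos: [573.9, 217.2, 107.9]
ee_rot: [[0.663, 0.749, 0.0], [0.749, -0.663, -0.0], [0.0, 0.0, -1.0]]
contact_force: [-1.0, -0.1, -1.3]
gripper_width: 0.246
```

```bash
python3 st.py; python3 go.py 574 216.6 108
```

```text
22.15 Ftool [-0.23 -0.18  0.38] pos [573.95 217.14 107.91] zax [ 0. -0. -1.] w 0.25 q [ 0.24  0.55 -0.19  0.82 -0.    2.54] tq [-0.02  0.    0.  ]
t 22.2 F [ 0.3 -0.5 -0.5] w 0.245 pos [574.03 217.12 107.95]
shift [-0.0004  0.0003 -0.    ] turn [ 0.0004 -0.0002 -0.0001]
```

>>> drive_tool(
  gripper=[0.85,0.85,0.85,0.85,0.85,0.85,0.85,0.85],
  xyz=[
    [0,0,-0.005],
    [0,0,-0.015],
    [0,0,-0.03],
    [0,0,-0.05],
    [0,0,-0.075],
    [0,0,-0.1],
    [0,0,-0.12],
    [0,0,-0.125],
  ],
  turn=[
    [0,0,0],
    [0,0,0],
    [0,0,0],
    [0,0,0],
    [0,0,0],
    [0,0,0],
    [0,0,0],
    [0,0,0],
  ],
)

```text
t: 23.0
eef_pos: [575.5, 217.6, 236.7]
ee_rot: [[0.663, 0.749, 0.006], [0.749, -0.663, 0.001], [0.005, 0.004, -1.0]]
contact_force: [1.0, 0.3, -0.6]
gripper_width: 0.25
```

```bash
python3 - <<'E'
from st import *
fm(1)
c=cam("top"); im,D=arm.snapshot("top"); P=cloud(c,np.load("top0.npz")["D"])
# tray from initial top view: colour mask
t=np.load("top0.npz")["im"]; roi=np.zeros(t.shape[:2],np.uint8); roi[195:265,262:352]=1
hsv=cv2.cvtColor(t,cv2.COLOR_BGR2HSV); m=((hsv[...,0]>95)&(hsv[...,0]<130)&(roi>0)).astype(np.uint8)
m=cv2.morphologyEx(m,cv2.MORPH_OPEN,np.ones((3,3))); m=cv2.morphologyEx(m,cv2.MORPH_CLOSE,np.ones((7,7)))
k=max(cv2.findContours(m,0,2)[0],key=cv2.contourArea); w=np.array([onplane(c,u,v,22)[:2] for u,v in k[:,0]],np.float32)
print(m.sum(),cv2.minAreaRect(w))
E
```

```text
23.0 Ftool [0.86 0.57 0.59] pos [575.53 217.56 236.67] zax [ 0.01  0.   -1.  ] w 0.25 q [ 0.24  0.45 -0.02  1.1  -0.    2.54] tq [-0.01 -0.01 -0.01]
2221 ((519.2652587890625, -192.01638793945312), (143.96697998046875, 226.50233459472656), 4.832555770874023)
```

>>> drive_tool(
  gripper=[0.85,0.85,0.85,0.85,0.85,0.85,0.85,0.85],
  xyz=[
    [-0.02,0.014,0],
    [-0.05,0.035,0],
    [-0.086,0.06,0],
    [-0.122,0.085,0],
    [-0.158,0.11,0],
    [-0.194,0.134,0],
    [-0.23,0.159,0],
    [-0.26,0.18,0],
  ],
  turn=[
    [0,0,0],
    [0,0,0],
    [0,0,0],
    [0,0,0],
    [0,0,0],
    [0,0,0],
    [0,0,0],
    [0,0,0],
  ],
)

```text
t: 23.9
eef_pos: [535.6, -98.6, 232.6]
ee_rot: [[0.664, 0.748, 0.001], [0.748, -0.664, 0.001], [0.001, -0.0, -1.0]]
contact_force: [1.1, -0.5, -0.7]
gripper_width: 0.249
```

```bash
python3 go.py 520 -235 200
```

```text
t 23.9 F [ 1.1 -0.5 -0.7] w 0.249 pos [535.62 -98.57 232.61]
shift [-0.1125  0.0789  0.0325] turn [-0.     -0.0012 -0.0009]
```

>>> drive_tool(
  gripper=[0.85,0.85,0.85,0.85,0.85,0.85,0.85],
  xyz=[
    [-0.036,0.025,0],
    [-0.07,0.049,0],
    [-0.1,0.07,0],
    [-0.1125,0.079,0],
    [-0.1125,0.079,0.02],
    [-0.1125,0.079,0.0325],
    [-0.1125,0.079,0.0325],
  ],
  turn=[
    [0,0,0],
    [0,0,0],
    [0,0,0],
    [0,-0.001,-0.001],
    [0,-0.001,-0.001],
    [0,-0.001,-0.001],
    [0,-0.001,-0.001],
  ],
)

```text
t: 24.6
eef_pos: [518.3, -233.4, 197.1]
ee_rot: [[0.662, 0.749, -0.005], [0.749, -0.662, 0.003], [-0.001, -0.006, -1.0]]
contact_force: [1.0, -0.3, -0.5]
gripper_width: 0.252
```

```bash
python3 - <<'E'
from st import *
c,im,D=look("w4"); P=cloud(c,D)
fm(1)
f=(P[...,2]<12)&(P[...,2]>-6); print("floor pts")
# tray mask
hsv=cv2.cvtColor(im,cv2.COLOR_BGR2HSV); m=((hsv[...,0]>95)&(hsv[...,0]<130)&(hsv[...,1]>25)).astype(np.uint8)
print(m.sum(), np.nanmedian(P[m>0],0))
for u,v in ((261,60),(200,100),(330,100),(150,150),(380,150)): print(u,v,P[v,u])
E
python3 go.py 520 -235 105
```

```text
24.65 Ftool [-0.93 -0.06  0.43] pos [ 519.12 -233.65  198.47] zax [-0.  0. -1.] w 0.247 q [-0.55  0.39 -0.2   0.98  0.    1.74] tq [0.02 0.01 0.04]
floor pts
35585 [ 527.38 -205.28    3.54]
261 60 [ 597.89 -139.9    -0.12]
200 100 [ 518.22 -125.68    4.15]
330 100 [ 629.18 -223.77   -0.53]
150 150 [ 440.58 -129.25   21.95]
380 150 [ 639.04 -308.96   -0.33]
t 24.7 F [-0.  -0.  -0.6] w 0.251 pos [ 519.84 -234.04  199.49]
shift [-0.0006  0.0009  0.0945] turn [-0.0017  0.      0.0013]
```

View pics/w4.png

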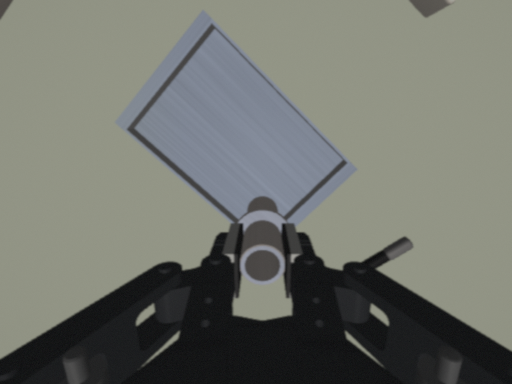

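The view shows the tray with rim corners at (205,12), (117,123) and (356,169). The held sleeve is upright at (263,265), with its foot at (263,205) over the tray's near end.

```bash
python3 - <<'E'
from h import *
d=np.load("w4.npz"); c=(arm.camera_model("wrist"),d["R"],d["p"])
r=[onplane(c,u,v,22)[:2].round(1) for u,v in ((205,12),(117,123),(356,169))]; print(r,"centre",(r[1]+r[2])/2)
f=[onplane(c,u,v,3)[:2].round(1) for u,v in ((213,28),(134,130),(344,163))]; print(f,(f[1]+f[2])/2)
E
```

```text
[array([583.2, -73.4]), array([435.6, -85.3]), array([ 601.1, -300.2])] centre [ 518.35 -192.75]
[array([580.1, -83.1]), array([436.4, -97.9]), array([ 596.8, -291.9])] [ 516.6 -194.9]
```

The tray centre is about (518,-193), so I'm lowering A at (520,-234). Contact is expected at TCP z≈61.

>>> drive_tool(
  gripper=[0.85,0.85,0.85,0.85,0.85,0.85,0.85,0.85],
  xyz=[
    [0,0,0.025],
    [0,0,0.055],
    [0,0,0.08],
    [0,0,0.1],
    [0,0,0.115],
    [0,0,0.125],
    [0,0,0.128],
    [0,0,0.128],
  ],
  turn=[
    [0,0,0],
    [-0.002,0,0.001],
    [-0.002,0,0.001],
    [-0.002,0,0.001],
    [-0.002,0,0.001],
    [-0.002,0,0.001],
    [-0.002,0,0.001],
    [-0.002,0,0.001],
  ],
)

```text
t: 25.5
eef_pos: [520.0, -233.7, 71.8]
ee_rot: [[0.662, 0.749, 0.0], [0.749, -0.662, -0.0], [0.0, 0.001, -1.0]]
contact_force: [-0.1, -0.0, -0.4]
gripper_width: 0.246
```

>>> drive_tool(
  gripper=[0.85,0.85],
  xyz=[
    [0,0,0],
    [0,0,0],
  ],
  turn=[
    [0,0,0],
    [0,0,0],
  ],
)

```text
t: 25.7
eef_pos: [520.8, -234.1, 72.8]
ee_rot: [[0.662, 0.749, 0.002], [0.749, -0.662, -0.001], [0.0, 0.002, -1.0]]
contact_force: [0.3, 0.3, -1.0]
gripper_width: 0.247
```

```bash
python3 st.py; python3 go.py 520 -234 61
```

```text
25.8 Ftool [ 0.21 -0.04  0.26] pos [ 520.59 -234.04   72.69] zax [ 0. -0. -1.] w 0.249 q [-0.55  0.52 -0.35  0.69  0.    1.74] tq [ 0.   -0.03 -0.01]
t 25.85 F [ 0.1  0.8 -0.9] w 0.25 pos [ 520.34 -233.93   72.37]
shift [-0.0003 -0.0002  0.0114] turn [ 0.0016 -0.0003  0.0008]
```

>>> drive_tool(
  gripper=[0.85,0.85,0.85,0.85,0.85,0.85],
  xyz=[
    [0,0,0.003],
    [0,0,0.006],
    [0,0,0.009],
    [0,0,0.01],
    [0,0,0.01],
    [0,0,0.01],
  ],
  turn=[
    [0.001,0,0],
    [0.0016,0,0.001],
    [0.0016,0,0.001],
    [0.0016,0,0.001],
    [0.0016,0,0.001],
    [0.0016,0,0.001],
  ],
)

```text
t: 26.45
eef_pos: [520.3, -233.9, 62.3]
ee_rot: [[0.663, 0.749, 0.0], [0.749, -0.663, 0.0], [0.0, -0.0, -1.0]]
contact_force: [-0.5, -1.1, -0.5]
gripper_width: 0.252
```

```bash
python3 st.py; python3 go.py 520 -234 61
```

```text
26.55 Ftool [0.28 0.01 0.37] pos [ 520.38 -233.96   62.39] zax [ 0.  0. -1.] w 0.252 q [-0.55  0.54 -0.36  0.67  0.    1.74] tq [-0.02  0.04  0.01]
t 26.6 F [-0.   0.2 -1.1] w 0.248 pos [ 520.41 -233.99   62.47]
shift [-0.0003 -0.0003  0.0015] turn [ 0.0001 -0.0003 -0.0002]
```

>>> drive_tool(
  gripper=[0.85,0.85,0.85],
  xyz=[
    [0,0,0.0005],
    [0,0,0.001],
    [0,0,0.001],
  ],
  turn=[
    [0,0,0],
    [0,0,0],
    [0,0,0],
  ],
)

```text
t: 26.9
eef_pos: [520.4, -234.0, 61.4]
ee_rot: [[0.663, 0.748, 0.0], [0.748, -0.663, 0.0], [0.0, 0.0, -1.0]]
contact_force: [-0.1, -0.4, -0.4]
gripper_width: 0.252
```

```bash
python3 st.py; python3 go.py 520 -234 61
```

```text
27.0 Ftool [-0.58  0.31  0.36] pos [ 520.41 -234.     61.47] zax [ 0.  0. -1.] w 0.252 q [-0.55  0.54 -0.36  0.67  0.    1.74] tq [-0.01  0.02 -0.04]
t 27.05 F [-0.9 -0.1 -0.4] w 0.246 pos [ 520.43 -234.     61.48]
shift [-0.0003 -0.0003  0.0005] turn [ 0.0002 -0.0003 -0.0002]
```

>>> drive_tool(
  gripper=[0.85,0.85,0.85],
  xyz=[
    [0,0,0.0005],
    [0,0,0.001],
    [0,0,0.001],
  ],
  turn=[
    [0,0,0],
    [0,0,0],
    [0,0,0],
  ],
)

```text
t: 27.35
eef_pos: [520.5, -234.1, 60.8]
ee_rot: [[0.663, 0.748, 0.001], [0.748, -0.663, -0.0], [0.0, 0.0, -1.0]]
contact_force: [-0.1, 0.1, 2.7]
gripper_width: 0.25
```

```bash
python3 st.py; python3 go.py 520 -234 61
```

```text
27.45 Ftool [-0.38 -0.8  -2.81] pos [ 520.55 -234.06   60.79] zax [ 0. -0. -1.] w 0.248 q [-0.55  0.54 -0.36  0.67  0.    1.74] tq [ 0.1   0.19 -0.01]
t 27.5 F [-0.6  0.6  3.7] w 0.251 pos [ 520.55 -234.08   60.77]
shift [-0.0003 -0.0005 -0.0002] turn [ 0.0005 -0.0004 -0.0002]
```

It is on the floor with a 2.8 N touch. I'm releasing and rising.

>>> drive_tool(
  gripper=[0.74,0.7,0.6,0.5,0.5,0.5,0.5,0.5],
  xyz=[
    [0,0,0],
    [0,0,0],
    [0,0,0],
    [0,0,0],
    [0,0,-0.01],
    [0,0,-0.04],
    [0,0,-0.08],
    [0,0,-0.12],
  ],
  turn=[
    [0,0,0],
    [0,0,0],
    [0,0,0],
    [0,0,0],
    [0,0,0],
    [0,0,0],
    [0,0,0],
    [0,0,0],
  ],
)

```text
t: 28.3
eef_pos: [520.1, -233.8, 182.4]
ee_rot: [[0.663, 0.749, 0.0], [0.749, -0.663, 0.0], [0.0, -0.0, -1.0]]
contact_force: [1.1, -1.2, 0.7]
gripper_width: 0.501
```

```bash
python3 - <<'E'
from st import *
look("w5"); fm(1)
E
python3 go.py 510.1 213.3 182
```

```text
28.35 Ftool [-0.25  1.85 -4.86] pos [ 523.46 -235.79  189.82] zax [ 0.01 -0.01 -1.  ] w 0.5 q [-0.55  0.4  -0.22  0.94  0.    1.74] tq [-0.07 -0.12  0.02]
t 28.4 F [ 0.  -1.2  0.2] w 0.499 pos [ 523.82 -236.03  187.43]
shift [ 0.3272 -0.3082  0.0027] turn [ 0.0112 -0.0023 -0.0001]
```

View pics/w5.png

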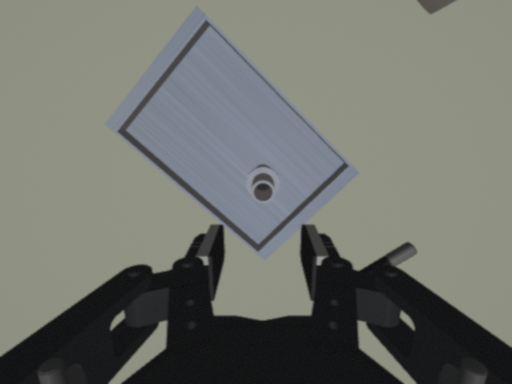

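Sleeve A stands upright in the tray at (262,190), well inside the walls. C is next.

>>> drive_tool(
  gripper=[0.5,0.5,0.5,0.5,0.58,0.58,0.58,0.58],
  xyz=[
    [0.02,-0.019,-0.005],
    [0.05,-0.047,-0.005],
    [0.083,-0.078,-0.005],
    [0.116,-0.109,-0.005],
    [0.149,-0.14,-0.005],
    [0.182,-0.171,-0.005],
    [0.215,-0.202,-0.005],
    [0.248,-0.233,-0.005],
  ],
  turn=[
    [0,0,0],
    [0.01,0,0],
    [0.011,0,0],
    [0.011,0,0],
    [0.011,0,0],
    [0.011,0,0],
    [0.011,0,0],
    [0.011,0,0],
  ],
)

```text
t: 29.2
eef_pos: [513.4, 105.9, 190.7]
ee_rot: [[0.663, 0.749, 0.002], [0.749, -0.663, 0.002], [0.003, 0.001, -1.0]]
contact_force: [1.1, 0.1, 0.2]
gripper_width: 0.419
```

```bash
python3 go.py 510.1 213.3 145
```

```text
t 29.2 F [1.1 0.1 0.2] w 0.419 pos [513.42 105.92 190.71]
shift [ 0.0781 -0.0737  0.0459] turn [ 0.0006 -0.0026 -0.0002]
```

>>> drive_tool(
  gripper=[0.58,0.58,0.58,0.58,0.58,0.58,0.58],
  xyz=[
    [0.033,-0.031,0],
    [0.06,-0.057,0],
    [0.078,-0.074,0],
    [0.078,-0.074,0.02],
    [0.078,-0.074,0.04],
    [0.078,-0.074,0.046],
    [0.078,-0.074,0.046],
  ],
  turn=[
    [0,0,0],
    [0,-0.002,0],
    [0,-0.002,0],
    [0,-0.002,0],
    [0,-0.002,0],
    [0,-0.002,0],
    [0,-0.002,0],
  ],
)

```text
t: 29.9
eef_pos: [508.9, 213.2, 144.1]
ee_rot: [[0.663, 0.748, -0.001], [0.748, -0.663, -0.001], [-0.001, -0.001, -1.0]]
contact_force: [-0.7, 1.0, 0.8]
gripper_width: 0.427
```

>>> drive_tool(
  gripper=[0.58,0.58],
  xyz=[
    [0,0,0],
    [0,0,0],
  ],
  turn=[
    [0,0,0],
    [0,0,0],
  ],
)

```text
t: 30.1
eef_pos: [509.6, 213.0, 145.0]
ee_rot: [[0.664, 0.748, -0.0], [0.748, -0.664, -0.0], [-0.0, 0.0, -1.0]]
contact_force: [-1.1, 0.0, 0.9]
gripper_width: 0.422
```

```bash
python3 go.py 510.1 213.3 108
```

```text
t 30.1 F [-1.1  0.   0.9] w 0.422 pos [509.59 213.02 145.02]
shift [0.0006 0.0002 0.037 ] turn [ 0.0001  0.0002 -0.0008]
```

>>> drive_tool(
  gripper=[0.58,0.58,0.58,0.58,0.58,0.58,0.58,0.58],
  xyz=[
    [0,0,0.012],
    [0,0,0.024],
    [0,0,0.037],
    [0,0,0.037],
    [0,0.003,0.037],
    [0,0.005,0.037],
    [0,0.0065,0.037],
    [0,0.0072,0.037],
  ],
  turn=[
    [0,0,0],
    [0,0,0],
    [0,0,0],
    [0,0,0],
    [0,0,0],
    [0,0,0],
    [0,0,0],
    [0,0,0],
  ],
)

```text
t: 30.9
eef_pos: [515.5, 208.3, 108.5]
ee_rot: [[0.664, 0.748, 0.001], [0.748, -0.664, 0.0], [0.001, 0.0, -1.0]]
contact_force: [0.6, 0.8, 0.4]
gripper_width: 0.421
```

>>> drive_tool(
  gripper=[0.58,0.58],
  xyz=[
    [0,0,0],
    [0,0,0],
  ],
  turn=[
    [0,0,0],
    [0,0,0],
  ],
)

```text
t: 31.1
eef_pos: [515.6, 208.3, 108.7]
ee_rot: [[0.664, 0.748, 0.001], [0.748, -0.664, 0.0], [0.001, 0.001, -1.0]]
contact_force: [-0.4, 1.2, -0.6]
gripper_width: 0.423
```

```bash
python3 st.py; python3 go.py 510.1 213.3 108
```

```text
31.2 Ftool [ 0.01 -0.4   0.31] pos [515.58 208.29 108.64] zax [ 0.  0. -1.] w 0.421 q [ 0.25  0.46 -0.36  0.76 -0.    2.55] tq [-0.03 -0.01 -0.  ]
t 31.25 F [-0.  -0.3 -0.5] w 0.42 pos [515.48 208.29 108.55]
shift [ 0.0002 -0.0073  0.0005] turn [ 0.0005 -0.0008 -0.0009]
```

>>> drive_tool(
  gripper=[0.58,0.58,0.58],
  xyz=[
    [0,0.0004,0],
    [0,0.0007,0],
    [0,0.0007,0],
  ],
  turn=[
    [0,0,0],
    [0,0,0],
    [0,0,0],
  ],
)

```text
t: 31.55
eef_pos: [515.9, 207.9, 108.6]
ee_rot: [[0.664, 0.748, 0.001], [0.748, -0.664, 0.0], [0.001, 0.0, -1.0]]
contact_force: [-0.1, 0.6, 0.2]
gripper_width: 0.422
```

```bash
python3 st.py; python3 go.py 510.1 213.3 108
```

```text
31.65 Ftool [ 0.12 -0.4   0.07] pos [515.95 207.86 108.56] zax [ 0.  0. -1.] w 0.421 q [ 0.25  0.46 -0.36  0.76  0.    2.55] tq [ 0.02  0.06 -0.  ]
t 31.7 F [-0.5  0.3  0.4] w 0.418 pos [515.91 207.87 108.55]
shift [ 0.0002 -0.008   0.0005] turn [ 0.0004 -0.0007 -0.0009]
```

>>> drive_tool(
  gripper=[0.58,0.58,0.58],
  xyz=[
    [0,0.0004,0],
    [0,0.0007,0],
    [0,0.0007,0],
  ],
  turn=[
    [0,0,0],
    [0,0,0],
    [0,0,0],
  ],
)

```text
t: 32.0
eef_pos: [516.3, 207.5, 108.5]
ee_rot: [[0.664, 0.748, 0.0], [0.748, -0.664, 0.001], [0.001, -0.0, -1.0]]
contact_force: [-1.4, 1.2, 0.2]
gripper_width: 0.421
```

```bash
python3 st.py; python3 go.py 510.1 213.3 108
```

```text
32.1 Ftool [ 0.09 -1.5  -0.46] pos [516.35 207.51 108.54] zax [ 0.  0. -1.] w 0.421 q [ 0.25  0.46 -0.36  0.76  0.    2.55] tq [0.24 0.21 0.02]
t 32.15 F [-0.6  1.4  2. ] w 0.414 pos [516.36 207.49 108.55]
shift [ 0.0002 -0.0085  0.0005] turn [ 0.     -0.0008 -0.0008]
```

>>> drive_tool(
  gripper=[0.58,0.58,0.58,0.58,0.58,0.58,0.58],
  xyz=[
    [0,-0.004,0],
    [0,-0.008,0],
    [0,-0.011,0],
    [0,-0.013,0],
    [0,-0.0145,0],
    [0,-0.0148,0],
    [0,-0.0148,0],
  ],
  turn=[
    [0,0,0],
    [0,0,0],
    [0,0,0],
    [0,0,0],
    [0,0,0],
    [0,0,0],
    [0,0,0],
  ],
)

```text
t: 32.85
eef_pos: [505.3, 217.3, 108.6]
ee_rot: [[0.664, 0.748, 0.001], [0.748, -0.664, 0.001], [0.001, 0.0, -1.0]]
contact_force: [-0.6, -1.1, -0.6]
gripper_width: 0.424
```

```bash
python3 st.py; python3 go.py 510.1 213.3 108
```

```text
32.95 Ftool [-0.44 -0.21  0.31] pos [505.33 217.31 108.56] zax [ 0.  0. -1.] w 0.421 q [ 0.27  0.45 -0.37  0.75  0.    2.57] tq [-0.02 -0.01  0.04]
t 33.0 F [ 0.1 -0.4 -0.2] w 0.421 pos [505.36 217.25 108.53]
shift [0.0002 0.0062 0.0005] turn [ 0.     -0.0008 -0.001 ]
```

>>> drive_tool(
  gripper=[0.58,0.58,0.58],
  xyz=[
    [0,-0.0004,0],
    [0,-0.0007,0],
    [0,-0.0007,0],
  ],
  turn=[
    [0,0,0],
    [0,0,0],
    [0,0,0],
  ],
)

```text
t: 33.3
eef_pos: [504.9, 217.7, 108.6]
ee_rot: [[0.664, 0.748, 0.001], [0.748, -0.664, 0.001], [0.001, 0.0, -1.0]]
contact_force: [0.1, -0.2, 1.0]
gripper_width: 0.419
```

```bash
python3 st.py; python3 go.py 510.1 213.3 108
```

```text
33.4 Ftool [ 0.03 -0.07 -0.1 ] pos [504.88 217.7  108.55] zax [ 0.  0. -1.] w 0.416 q [ 0.27  0.45 -0.37  0.75  0.    2.57] tq [-0.01 -0.04  0.02]
t 33.45 F [-0.4  0.2  0.5] w 0.422 pos [504.88 217.72 108.55]
shift [0.0002 0.0068 0.0006] turn [ 0.0002 -0.0008 -0.001 ]
```

>>> drive_tool(
  gripper=[0.58,0.58,0.58],
  xyz=[
    [0,-0.0004,0],
    [0,-0.0007,0],
    [0,-0.0007,0],
  ],
  turn=[
    [0,0,0],
    [0,0,0],
    [0,0,0],
  ],
)

```text
t: 33.75
eef_pos: [504.3, 218.2, 108.5]
ee_rot: [[0.664, 0.748, 0.001], [0.748, -0.664, 0.001], [0.001, 0.0, -1.0]]
contact_force: [0.3, 0.1, 0.1]
gripper_width: 0.419
```

```bash
python3 st.py; python3 go.py 510.1 213.3 108
```

```text
33.85 Ftool [-0.06  0.31  0.08] pos [504.31 218.23 108.54] zax [ 0.  0. -1.] w 0.42 q [ 0.27  0.45 -0.38  0.75  0.    2.57] tq [-0.04 -0.08 -0.03]
t 33.9 F [ 0.4 -0.   0. ] w 0.421 pos [504.34 218.22 108.55]
shift [0.0001 0.0076 0.0005] turn [ 0.0001 -0.0009 -0.0009]
```

>>> drive_tool(
  gripper=[0.58,0.58,0.58],
  xyz=[
    [0,-0.0004,0],
    [0,-0.0007,0],
    [0,-0.0007,0],
  ],
  turn=[
    [0,0,0],
    [0,0,0],
    [0,0,0],
  ],
)

```text
t: 34.2
eef_pos: [503.7, 218.7, 108.6]
ee_rot: [[0.664, 0.748, 0.001], [0.748, -0.664, 0.001], [0.001, 0.0, -1.0]]
contact_force: [0.2, -0.5, 0.3]
gripper_width: 0.422
```

```bash
python3 st.py; python3 go.py 510.1 213.3 108
```

```text
34.3 Ftool [0.22 0.51 0.  ] pos [503.75 218.7  108.55] zax [ 0.  0. -1.] w 0.421 q [ 0.28  0.45 -0.38  0.75  0.    2.57] tq [-0.   -0.03  0.04]
t 34.35 F [1.  0.5 0.7] w 0.419 pos [503.75 218.71 108.55]
shift [0.0002 0.0083 0.0005] turn [-0.     -0.0008 -0.0009]
```

C spans 16.8 mm freely, so it is loose, which fits the D and B results. I'm gripping it centred.

>>> drive_tool(
  gripper=[0.58,0.58,0.7,0.78,0.85,0.85,0.85,0.85],
  xyz=[
    [0,0.005,0],
    [0,0.008,0.0005],
    [0,0.008,0.0005],
    [0,0.008,0.0005],
    [0,0.008,0.0005],
    [0,0.008,0.0005],
    [0,0.008,0.0005],
    [0,0.008,0.0005],
  ],
  turn=[
    [0,0,0],
    [0,0,0],
    [0,0,0],
    [0,0,0],
    [0,0,0],
    [0,0,0],
    [0,0,0],
    [0,0,0],
  ],
  grip_force=20,
)

```text
t: 35.15
eef_pos: [509.7, 213.4, 108.1]
ee_rot: [[0.664, 0.748, 0.001], [0.748, -0.664, 0.001], [0.001, 0.0, -1.0]]
contact_force: [0.6, -1.0, 0.5]
gripper_width: 0.248
```

```bash
python3 st.py
```

```text
35.25 Ftool [ 0.17  0.44 -0.58] pos [509.75 213.41 108.08] zax [ 0.  0. -1.] w 0.252 q [ 0.26  0.45 -0.37  0.75  0.    2.56] tq [-0.09 -0.1  -0.01]
```

>>> drive_tool(
  gripper=[0.85,0.85,0.85,0.85,0.85,0.85,0.85,0.85],
  xyz=[
    [0,0,-0.005],
    [0,0,-0.015],
    [0,0,-0.03],
    [0,0,-0.05],
    [0,0,-0.075],
    [0,0,-0.1],
    [0,0,-0.12],
    [0,0,-0.125],
  ],
  turn=[
    [0,0,0],
    [0,0,0],
    [0,0,0],
    [0,0,0],
    [0,0,0],
    [0,0,0],
    [0,0,0],
    [0,0,0],
  ],
)

```text
t: 36.1
eef_pos: [511.0, 213.8, 236.3]
ee_rot: [[0.663, 0.748, 0.005], [0.748, -0.664, 0.002], [0.005, 0.003, -1.0]]
contact_force: [-0.1, 0.6, -0.4]
gripper_width: 0.249
```

```bash
python3 go.py 523 -155 220
```

```text
t 36.1 F [-0.1  0.6 -0.4] w 0.249 pos [511.01 213.82 236.29]
shift [-0.2681  0.2536  0.0156] turn [ 0.0026 -0.005  -0.0007]
```

>>> drive_tool(
  gripper=[0.85,0.85,0.85,0.85,0.85,0.85,0.85,0.85],
  xyz=[
    [-0.015,0.014,0],
    [-0.045,0.043,0],
    [-0.078,0.074,0],
    [-0.111,0.105,0],
    [-0.144,0.136,0],
    [-0.177,0.167,0],
    [-0.21,0.199,0],
    [-0.235,0.222,0],
  ],
  turn=[
    [0,0,0],
    [0.002,-0.005,0],
    [0.002,-0.005,0],
    [0.002,-0.005,0],
    [0.002,-0.005,0],
    [0.002,-0.005,0],
    [0.002,-0.005,0],
    [0.002,-0.005,0],
  ],
)

```text
t: 36.9
eef_pos: [520.7, -111.8, 235.2]
ee_rot: [[0.665, 0.747, -0.0], [0.747, -0.665, -0.001], [-0.0, 0.0, -1.0]]
contact_force: [0.2, 0.5, -0.2]
gripper_width: 0.251
```

```bash
python3 go.py 523 -155 72
```

```text
t 36.9 F [ 0.2  0.5 -0.2] w 0.251 pos [ 520.69 -111.79  235.24]
shift [-0.0307  0.0304  0.1633] turn [ 0.0003  0.0004 -0.0024]
```

>>> drive_tool(
  gripper=[0.85,0.85,0.85,0.85,0.85,0.85,0.85,0.85],
  xyz=[
    [-0.018,0.018,0],
    [-0.0307,0.0304,0.01],
    [-0.0307,0.0304,0.04],
    [-0.0307,0.0304,0.075],
    [-0.0307,0.0304,0.11],
    [-0.0307,0.0304,0.13],
    [-0.0307,0.0304,0.135],
    [-0.0307,0.0304,0.135],
  ],
  turn=[
    [0,0,0],
    [0,0,0],
    [0,0,0],
    [0,0,0],
    [0,0,0],
    [0,0,0],
    [0,0,0],
    [0,0,0],
  ],
)

```text
t: 37.7
eef_pos: [522.2, -154.3, 99.2]
ee_rot: [[0.664, 0.747, -0.002], [0.747, -0.664, 0.001], [-0.001, -0.002, -1.0]]
contact_force: [0.4, -0.1, -0.2]
gripper_width: 0.251
```

>>> drive_tool(
  gripper=[0.85,0.85],
  xyz=[
    [0,0,0],
    [0,0,0],
  ],
  turn=[
    [0,0,0],
    [0,0,0],
  ],
)

```text
t: 37.9
eef_pos: [523.1, -154.4, 100.4]
ee_rot: [[0.664, 0.748, -0.0], [0.748, -0.664, -0.0], [-0.0, -0.0, -1.0]]
contact_force: [-0.9, -0.2, -0.7]
gripper_width: 0.25
```

```bash
python3 st.py; python3 go.py 523 -155 61
```

```text
38.0 Ftool [-0.57 -0.24  0.47] pos [ 523.04 -154.45  100.36] zax [-0. -0. -1.] w 0.245 q [-0.42  0.45 -0.39  0.73 -0.    1.88] tq [-0.03  0.02 -0.  ]
t 38.05 F [ 0.5 -0.7 -0.2] w 0.249 pos [ 522.87 -154.47  100.17]
shift [-0.0003  0.0005  0.0392] turn [-0.0004  0.0004 -0.0017]
```

>>> drive_tool(
  gripper=[0.85,0.85,0.85,0.85,0.85,0.85,0.85,0.85],
  xyz=[
    [0,0,0.01],
    [0,0,0.02],
    [0,0,0.028],
    [0,0,0.033],
    [0,0,0.036],
    [0,0,0.0375],
    [0,0,0.0375],
    [0,0,0.0375],
  ],
  turn=[
    [0,0,0],
    [0,0,0],
    [0,0,0],
    [0,0,0],
    [0,0,0],
    [0,0,0],
    [0,0,0],
    [0,0,0],
  ],
)

```text
t: 38.85
eef_pos: [523.1, -154.6, 62.9]
ee_rot: [[0.664, 0.748, -0.0], [0.748, -0.664, -0.0], [-0.0, 0.0, -1.0]]
contact_force: [0.2, 0.2, -0.3]
gripper_width: 0.252
```

```bash
python3 st.py
```

```text
38.95 Ftool [-0.18  0.36  0.12] pos [ 523.09 -154.58   62.95] zax [ 0. -0. -1.] w 0.252 q [-0.42  0.5  -0.43  0.64 -0.    1.88] tq [ 0.04 -0.   -0.03]
```

>>> drive_tool(
  gripper=[0.85,0.85,0.85],
  xyz=[
    [0,0,0.0005],
    [0,0,0.001],
    [0,0,0.001],
  ],
  turn=[
    [0,0,0],
    [0,0,0],
    [0,0,0],
  ],
)

```text
t: 39.3
eef_pos: [523.0, -154.6, 62.0]
ee_rot: [[0.664, 0.748, -0.0], [0.748, -0.664, -0.0], [-0.0, 0.0, -1.0]]
contact_force: [0.4, -0.2, -1.5]
gripper_width: 0.248
```

```bash
python3 st.py
```

```text
39.4 Ftool [ 0.2  -0.28  0.76] pos [ 523.05 -154.56   61.98] zax [-0. -0. -1.] w 0.252 q [-0.42  0.5  -0.43  0.64 -0.    1.88] tq [-0.01 -0.    0.07]
```

>>> drive_tool(
  gripper=[0.85,0.85,0.85],
  xyz=[
    [0,0,0.0005],
    [0,0,0.001],
    [0,0,0.001],
  ],
  turn=[
    [0,0,0],
    [0,0,0],
    [0,0,0],
  ],
)

```text
t: 39.75
eef_pos: [523.1, -154.6, 61.1]
ee_rot: [[0.664, 0.748, 0.0], [0.748, -0.664, -0.0], [-0.0, 0.0, -1.0]]
contact_force: [-0.1, -0.3, 0.3]
gripper_width: 0.246
```

```bash
python3 st.py
```

```text
39.85 Ftool [-0.03 -0.19 -1.62] pos [ 523.1  -154.6    61.06] zax [ 0. -0. -1.] w 0.246 q [-0.42  0.5  -0.43  0.64 -0.    1.88] tq [0.02 0.08 0.03]
```

It has landed (61.06, 1.6 N). I'm releasing, rising, and checking everything.

>>> drive_tool(
  gripper=[0.74,0.7,0.6,0.5,0.5,0.5,0.5,0.5],
  xyz=[
    [0,0,0],
    [0,0,0],
    [0,0,0],
    [0,0,0],
    [0,0,-0.01],
    [0,0,-0.04],
    [0,0,-0.08],
    [0,0,-0.12],
  ],
  turn=[
    [0,0,0],
    [0,0,0],
    [0,0,0],
    [0,0,0],
    [0,0,0],
    [0,0,0],
    [0,0,0],
    [0,0,0],
  ],
)

```text
t: 40.7
eef_pos: [522.6, -154.3, 182.8]
ee_rot: [[0.664, 0.748, -0.001], [0.748, -0.664, -0.0], [-0.0, -0.0, -1.0]]
contact_force: [0.3, 0.3, -0.7]
gripper_width: 0.498
```

>>> drive_tool(
  gripper=[0.5,0.5,0.5,0.5,0.5,0.5],
  xyz=[
    [-0.02,0,-0.03],
    [-0.05,0,-0.06],
    [-0.08,0,-0.08],
    [-0.08,0,-0.08],
    [-0.08,0,-0.08],
    [-0.08,0,-0.08],
  ],
  turn=[
    [0,0,0],
    [0,0,0],
    [0,0,0],
    [0,0,0],
    [0,0,0],
    [0,0,0],
  ],
)

```text
t: 41.3
eef_pos: [469.5, -213.4, 262.2]
ee_rot: [[0.664, 0.748, -0.001], [0.748, -0.664, 0.001], [-0.0, -0.001, -1.0]]
contact_force: [0.3, 0.0, -0.2]
gripper_width: 0.503
```

```bash
python3 - <<'E'
from st import *
fm(1); c,im,D=look("w6"); P=cloud(c,D); s,_=arm.snapshot("side"); t,Dt=arm.snapshot("top")
m=((P[...,2]>70)&(P[...,2]<90)&(abs(P[...,0]-520)<80)&(abs(P[...,1]+195)<110)).astype(np.uint8)
k,l,st,ce=cv2.connectedComponentsWithStats(m)
for i in range(1,k):
    if st[i,4]>40: print(st[i,4],np.median(P[l==i],0),onplane(c,*ce[i],79))
cv2.imwrite("pics/fin.png",np.hstack([im,s])[:,:,:]); 
cv2.imwrite("pics/fin2.png",cv2.resize(np.hstack([im,s]),(800,300)))
E
```

```text
41.3 Ftool [0.2  0.19 0.2 ] pos [ 469.49 -213.41  262.25] zax [-0.  0. -1.] w 0.503 q [-0.57  0.25 -0.24  1.08  0.    1.73] tq [-0.02 -0.02 -0.02]
132 [ 522.53 -154.02   78.64] [ 522.27 -154.51   79.  ]
163 [ 519.44 -234.71   78.24] [ 519.37 -233.66   79.  ]
```

View pics/fin2.png

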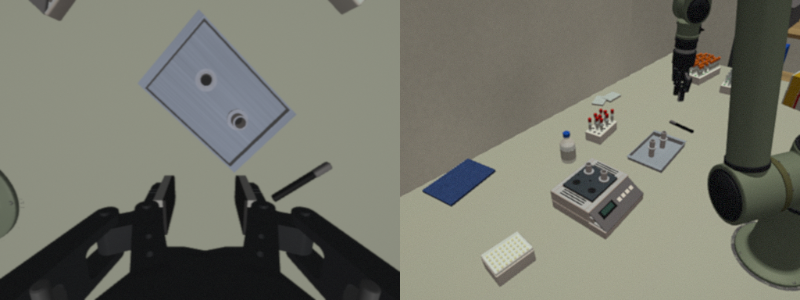

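The picture shows both sleeves upright in the tray, at (206,79) and (238,121). Two sleeves are still seated in the heater at (587,170) and (604,174), two bores are empty, and the bystanders are in place.

```bash
python3 -c "
from cell import arm
print(arm.hand_in())"
```

```text
the job is handed in; nothing more can be done
None
```

I wiggled all four sleeves by the neck, found two loose, stood both in the tray and handed the job in at about 41 s.

| Sleeve (bore) | Free travel of the open jaws | Verdict |
|---|---|---|
| D (−x, −y) | 15.3 mm | snug, left seated |
| B (+x, −y) | 15.1 mm | snug, left seated |
| A (+x, +y) | 18.2 mm | loose, moved to the tray |
| C (−x, +y) | more than 16.8 mm | loose, moved to the tray |

The travel includes the jaw clearance and some arm flex, so only the differences between sleeves show the play. I stopped C's test before reaching its far wall, so its 16.8 mm is a minimum.

**Tray:** A and C touched down at about 2.8 N and 1.6 N. Afterwards their tops measured z ≈ 78–79 mm, the standing height. They are at about (519, −234) and (522, −154), both well inside the tray walls, and look upright and released.

**Heater and bench:** the last side picture shows the two snug sleeves still seated and the bystanders apparently unmoved. I judged both by eye and did not measure them again.

**Forces:** the side push on snug sleeve B peaked at about 5.9 N, more than the 2 N advised but under the 9 N limit; D saw about 3 N. I had no direct reading of the force between a sleeve and the heater.

**Disagreement:** the two wrist-camera views differed by about 1.2 mm, so I used their average.

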